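Load and close the warming chest, then feel and set its two supply switches

ROBOT

A 6-joint arm with a two-finger parallel gripper is mounted at the origin on a cart in front of the work surface, level with it; the furniture and walls round the work are solid. World frame = base frame: x ahead of the robot, y to its left, z up, the work surface at z = 0. Lengths are in m, angles in rad, forces in N, time in s.
With the tool pointing down it reaches from about 0.225 to 0.875 m from the base axis. Payload 3.4 kg.
Tool frame: the origin (TCP) lies at the very end of the fingers, on their centre line; the grasp point (between the pads) lies 19 mm behind it (manip.pinch_z is the distance from the TCP to the grasp point, in m); z points along the fingers, y is the line along which they close (so a half turn about z gives the same grasp; the last joint's range is limited). The gripper opens to 85 mm and grips with 20 to 120 N. Pads are 22 mm wide; open, the fingers measure 114 mm over their backs; the gripper's body (76 mm by 85 mm) begins 54 mm behind the grasp point. The pads swing forward as they close: fully open they stand 13 mm farther back than shut.
Start: joints at [-1.233, 0.276, 1.505, -0, 1.361, -0.121], TCP at [0.255, -0.516, 0.231] pointing down, gripper open.
Joint ranges: [-2.89, 2.89], [-0.75, 2.08], [0.22, 2.7], [-1.18, 4.32], [0.11, 2.71], [-2.7, 2.7]. Speed limits (rad/s): [2.57, 2.57, 3.14, 3.14, 3.14, 3.14].

INTERFACE

Orientations are given as a unit quaternion [w, x, y, z].
In Python, from rig import manip gives the robot as it stands. The module is installed in compiled form; this text tells all that it offers.
- The arm moves only by the shell command python3 -m jog 'ROWS' [FORCE]. ROWS is JSON, a list of rows, each an object of numbers: "dx", "dy", "dz": the shift along the tool's x, y, z each as a share of 25 cm, from -1 to 1; "ax", "ay", "az": the turn, a rotation vector about the tool's x, y, z each as a share of 90 degrees, from -1 to 1; "grip": the opening, from -1 (shut) to 1 (fully open), so that 0 is half open. A call has 1 to 5 rows; each row is the pose to reach, as a shift and turn from the pose commanded when the call began, along the tool's axes at that moment; what a row does not reach only later rows make up. A row lasts 1/12 s, in which the tool goes at most 41.7 mm and 7.16 degrees, less where a joint would pass 70% of its speed; a pose out of reach is approached as far as the arm can. A call with a number of a shift or a turn outside -1 to 1 is refused whole. A call with a gripper value outside its range is refused whole. The fingers move at their own pace and stop on an object; FORCE is the grip in N (left out, the last holds). Time passes only in rows, so rows that repeat a pose let the fingers close. It gives the time, the measured TCP pose, the force, the opening and the grip force at its end, in the units of the state.
- manip.get_state(): the state, without advancing time (a new reading comes with each control period).
- manip.get_image(name): name is "side" or "top" or "wrist"; returns a dict with "img" (420x560x3 uint8, red, green, blue), "mtx" (3x3 intrinsics, pixels), "world_to_cam" (4x4, takes a point from world to camera coordinates); the wrist camera has in their place "T_tool_cam" (4x4, takes a point from camera to tool coordinates, whose origin is the TCP and whose axes are the flange's). Camera axes: x right, y down, z forward; pixel columns grow to the right and rows downward; lengths in m; the calibration is good to about 2 mm. A picture is of the moment at which its call begins: read the wrist's pose just before it. There is no depth.
- manip.sign_off(): hands the job in; it is judged then, once.
The state is a dict: "clock": time; "qpos": joint angles; "qd": joint speeds; "effort": joint torques, N m; "position": TCP position; "ee_rot": TCP orientation; "contact_force": force on the tool from outside, world axes, zero at the start; "moment": the same for the moment, N m; "width": finger opening in m; "gripper_force": force on a finger pad.
Only numpy, scipy, OpenCV 4.12 (cv2) and the standard library are available. Lean on these libraries where they do the work, as an engineer would, in place of code of your own. Each camera call takes 0.05 s, during which the arm holds its last target. There are 200 camera calls.

TASK

Put every slide carton from the rubber mat into the open warming chest, flat on its floor side by side, then shut the lid fully and after that swing the clamp arm over the lid as far as it goes. Then feel the two unlit rocker switches in the wells of the supply box with the fingers, the left one first, and press down the far end of any that is off, so that both end up on; do not turn off one that is already on. Leave the loupe, the timer and the petri dish alone.

Things in the scene. Friction and masses are not known exactly. Their poses are not given: they have to be found in the camera images.
- chest: open aluminium warming chest, fixed, 148 (x) x 206 (y) x 48 mm high, walls and floor 8 mm thick: inside 132 x 190 mm. Origin at the centre of its underside, +x away from the robot (yaw up to 0.1 either way), y to the left. Cartons fit inside along the chest's x; three fit side by side with finger room at y = -55, 0 and +55 mm.
- lid_hinge (a point): point on the lid's hinge line (along chest y), middle of the chest's far top edge, chest frame (74, 0, 48) mm, axes as the chest's. The lid is a plate reaching 152 mm from the hinge, 210 mm wide, 10 mm thick; its underside passes through the hinge line. Two knobs, 20 mm across and 20 mm high, stand on its outer face 136 mm from the hinge at chest y = +-75 mm.
- lid (a joint): lid hinge, rad: 0 = shut flat on the chest, 1.57 = upright, opens up and away from the robot to 1.9. A stiff hinge: it stays where it is left, up to 2 N at its free edge move it. It can be pushed over from behind and then down with the fingertips on its outer face, between the knobs.
- clamp_pivot (a point): point on the clamp arm's upright pivot axis, on a bracket outside the chest's left end wall, chest frame (30, 115, 66) mm, axes as the chest's. The level arm's centre line passes through it; the arm is 8 mm thick (in z), 14 mm wide and ends 70 mm from the pivot in a rubber grip (44 to 70 mm from the pivot, 12 mm thick, 18 mm wide). The shut lid's top is 8 mm below it.
- clamp (a joint): clamp arm hinge, rad: 0 = lying across the lid, pointing to chest -y, its stop; 1.57 = beside the chest, clear of the lid, pointing to chest -x (to the robot); up to 2.0 = swung further out to the left. It turns level, anticlockwise seen from above as it closes. It stays where it is left; about 1 N at its end moves it, e.g. a push with the fingertips from its left side.
- supply: supply box of grey plastic, fixed, 100 (x) x 150 (y) x 68 mm high, origin at the centre of its underside, +x away from the robot (yaw up to 0.15 either way), y to the left. In its top are two open wells side by side, each 84 (x) x 57 (y) mm, with a black rocker switch at the bottom; walls 8 mm, the wall between them 12 mm.
- left_pivot (a point): middle of the left rocker on its pivot axis, supply frame (0, 36.5, 34) mm; its axes are the supply box's
- right_pivot (a point): middle of the right rocker on its pivot axis, supply frame (0, -36.5, 34) mm; its axes are the supply box's
- switch_left (a joint): left rocker (black, unlit, a flat slab 60 along x, 40 along y, 8 mm thick), its angle, rad: +0.22 = on, the far (+x) end down; -0.22 = off, the far end up. It snaps to either side. 22 mm beyond the pivot its face stands about 33 mm above the bench when on, 43 mm when off; there it yields at 3 to 4 N and snaps over. Starts either way.
- switch_right (a joint): right rocker's angle, the same
- left_far_end (a point): point on the left rocker's face, 22 mm beyond the pivot
- right_far_end (a point): point on the right rocker's face, 22 mm beyond the pivot
- carton_1: carton of slides, a solid block 30 mm wide (own x), 106 mm long (own y), 28 mm high, 0.14 kg, lying on a fixed rubber mat (196 x 102 mm, 2 mm thick) on the bench; origin at the centre of its underside, z up. It is gripped across the 30 mm. Two or three of carton_1 to carton_3 are present, an absent one reads None.
- carton_2: carton of slides, a solid block 30 mm wide (own x), 106 mm long (own y), 28 mm high, 0.14 kg, lying on a fixed rubber mat (196 x 102 mm, 2 mm thick) on the bench; origin at the centre of its underside, z up. It is gripped across the 30 mm. Two or three of carton_1 to carton_3 are present, an absent one reads None.
- carton_3: carton of slides, a solid block 30 mm wide (own x), 106 mm long (own y), 28 mm high, 0.14 kg, lying on a fixed rubber mat (196 x 102 mm, 2 mm thick) on the bench; origin at the centre of its underside, z up. It is gripped across the 30 mm. Two or three of carton_1 to carton_3 are present, an absent one reads None.
- mat: fixed thin rubber mat, 196 (x) x 102 (y) x 2 mm, on which the cartons start about 65 mm apart; origin under its centre
- loupe: bystander: loupe, black, 40 mm across, 30 mm high, origin under its centre
- timer: bystander: timer, 66 x 66 x 44 mm, origin under its centre
- petri_dish: bystander: petri dish, 64 mm across, 16 mm high, origin under its centre

How it is judged:
By the outcome, as a careful person would: the job done as asked, in the order asked, and still so for the second after the job is handed in, with the robot touching nothing.
Of carton_1, carton_2, carton_3 only 2 to 3 are there at a start; the rules pass over those that are not, and their reading is None.
At some moment in a run one of carton_1, carton_2, carton_3 may be knocked a few centimetres aside while the robot is not near it.
Once in a run the grip may slacken for a moment while it holds something.
It also fails if it takes over 210 s, if anything falls off the work surface, if the arm or the gripper's body presses on something with over 40 N, if the wrist force passes 120 N, or if a joint passes its speed limit or range.

## Working session

There is one attempt and no reset: what is moved stays moved. The work goes in short steps, Python scripts to look and compute and a shell command to move; the robot and the scene stay as the last step left them, time stands still between calls to the robot, and variables do not carry over. Pictures are saved under pics/ and viewed, at most 14 in all, crops included, and the job is handed in when it is done.

```bash
mkdir -p pics
cat > h.py <<'E'
import numpy as np, cv2
from rig import manip
from scipy.spatial.transform import Rotation as R
def cam(name):
    s=manip.get_state(); d=manip.get_image(name)
    K=np.array(d['mtx'])
    if 'world_to_cam' in d: W=np.array(d['world_to_cam'])
    else:
        T=np.eye(4);q=s['ee_rot'];T[:3,:3]=R.from_quat([q[1],q[2],q[3],q[0]]).as_matrix();T[:3,3]=s['position']
        W=np.linalg.inv(T@np.array(d['T_tool_cam']))
    return d['img'],K,W
def save(name,fn):
    i,K,W=cam(name); cv2.imwrite('pics/'+fn+'.png',i[:,:,::-1]); np.savez('pics/'+fn+'.npz',img=i,K=K,W=W)
    return i,K,W
def load(fn):
    d=np.load('pics/'+fn+'.npz'); return d['img'],d['K'],d['W']
def onz(K,W,px,z):
    px=np.atleast_2d(np.array(px,float)); C=np.linalg.inv(W)
    r=(C[:3,:3]@np.linalg.inv(K)@np.c_[px,np.ones(len(px))].T).T
    o=C[:3,3]; return o+r*((z-o[2])/r[:,2])[:,None]
def proj(K,W,p):
    p=np.atleast_2d(p); c=(W[:3,:3]@p.T).T+W[:3,3]; u=(K@c.T).T; return u[:,:2]/u[:,2:]
def tool():
    s=manip.get_state();q=s['ee_rot'];return np.array(s['position']),R.from_quat([q[1],q[2],q[3],q[0]]).as_matrix(),s
def go(p,yaw=None):
    """shares to reach world point p (and tool y along world yaw, tool down)"""
    P,M,s=tool(); d=M.T@(np.array(p)-P)/0.25
    print('dxyz',d.round(3),end=' ')
    if yaw is not None:
        y=np.array([np.cos(yaw),np.sin(yaw),0]); 
        if y@M[:,1]<0: y=-y
        z=np.array([0,0,-1.]); N=np.c_[np.cross(y,z),y,z]
        print('axyz',(R.from_matrix(M.T@N).as_rotvec()/(np.pi/2)).round(3),end=' ')
    print('TCP',P.round(4),'F',np.round(s['contact_force'],1),'w',round(s['width'],4),'t',round(s['clock'],2))
E
python3 - <<'E'
from h import *
for n in('top','side'):
    i,K,W=save(n,n+'0'); print(n,i.shape,np.linalg.inv(W).round(3).tolist())
P,M,s=tool();print(M.round(3),s)
E
```

```text
top (420, 560, 3) [[0.013, -0.997, 0.077, 0.461], [-1.0, -0.013, 0.007, 0.399], [-0.006, -0.077, -0.997, 0.918], [0.0, 0.0, 0.0, 1.0]]
side (420, 560, 3) [[0.84, -0.465, 0.281, 0.28], [-0.543, -0.719, 0.434, 0.004], [0.0, -0.517, -0.856, 0.81], [0.0, 0.0, 0.0, 1.0]]
[[ 0.897  0.443 -0.001]
 [ 0.443 -0.897  0.002]
 [ 0.    -0.002 -1.   ]] {'clock': 0.1, 'qpos': array([-1.23297073e+00,  2.76553827e-01,  1.50600337e+00, -1.74793754e-05,
        1.36075108e+00, -1.21038396e-01]), 'qd': array([-0.00085686, -0.0005679 , -0.00169888,  0.00191166, -0.00122786,
        0.00050051]), 'effort': array([ 1.63211513e-03, -4.17698157e+01, -2.46405047e+01, -9.16372778e-05,
        5.73500904e-03,  9.15562964e-06]), 'position': array([ 0.25449224, -0.51507306,  0.23051491]), 'ee_rot': array([-8.51854295e-04,  9.73794955e-01,  2.27426139e-01, -1.01295372e-04]), 'contact_force': array([0.18242347, 0.38874637, 1.26590351]), 'moment': array([ 0.01661979,  0.01699146, -0.02420569]), 'gripper_force': 0.0, 'width': 0.08563578490122815}
```

View pics/top0.png

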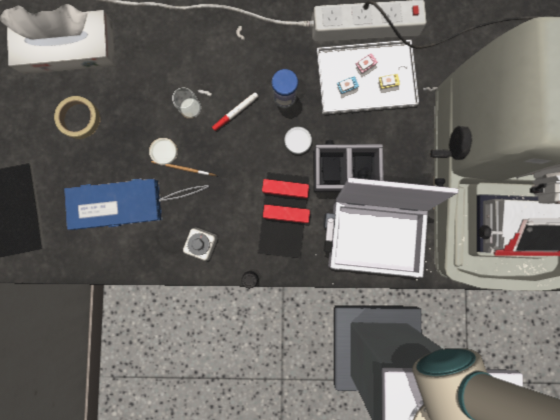

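View pics/side0.png

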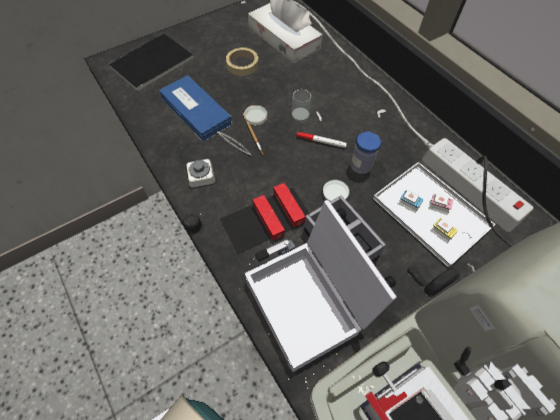

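The top view shows two red cartons at px (285,188) and (286,214) on the mat. The chest is at (380,238) with its lid up at about (395,190), the clamp bracket is at (330,230), and the supply box is at (348,167). A machine stands at the right.

Run:
```python
from h import *
for n in('top0','side0'):
    i,K,W=load(n); hsv=cv2.cvtColor(i,cv2.COLOR_RGB2HSV)
    m=((hsv[...,0]<8)|(hsv[...,0]>172))&(hsv[...,1]>180)&(hsv[...,2]>90)
    c,_=cv2.findContours(m.astype(np.uint8),cv2.RETR_EXTERNAL,cv2.CHAIN_APPROX_NONE)
    for k in c:
        if cv2.contourArea(k)>300:
            r=cv2.minAreaRect(k); b=cv2.boxPoints(r); p=onz(K,W,b,.03); q=onz(K,W,[r[0]],.03)[0]
            print(n,np.round(r[0],1),'ctr',q.round(3),'corners',p[:,:2].round(3).tolist())
i=load('top0')[0]
cv2.imwrite('pics/c1.png',cv2.resize(i[125:285,300:470],None,fx=4.5,fy=3.75*1.2*.8/.8*0+4.5*0+3.7,interpolation=cv2.INTER_CUBIC)[:,:,::-1])
i=load('side0')[0]
cv2.imwrite('pics/c2.png',cv2.resize(i[180:370,230:410],None,fx=3.1,fy=3.1,interpolation=cv2.INTER_CUBIC)[:,:,::-1])
```

```text
side0 [386.8 406.2] ctr [ 0.479 -0.057  0.03 ] corners [[0.462, -0.023], [0.522, -0.059], [0.496, -0.09], [0.437, -0.055]]
```

View pics/c1.png

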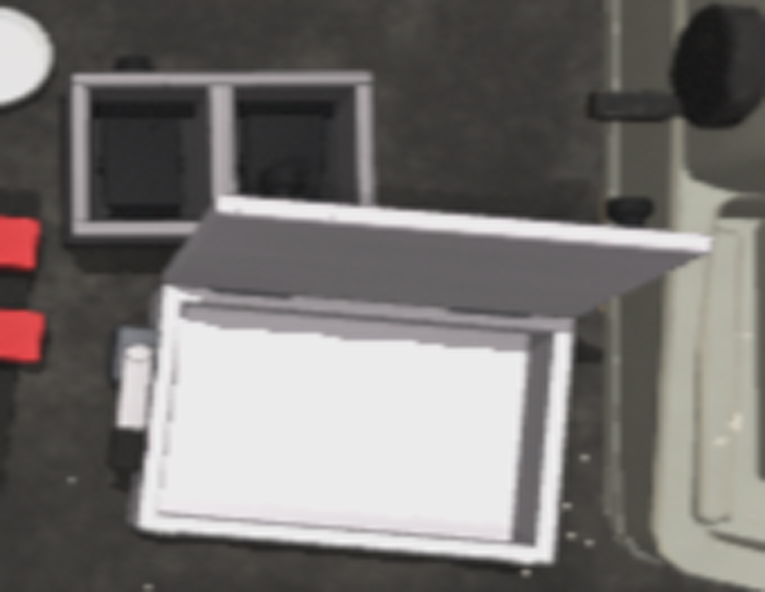

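View pics/c2.png

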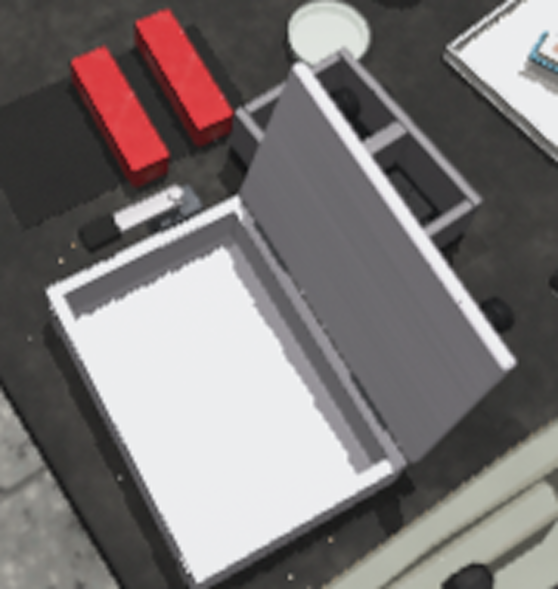

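Chest rim corners in crop c1 are (137,528), (551,562), (573,322) and (163,287). The lid's free edge runs (218,200)–(712,240). The supply rim's far edge is (72,74)–(373,73) and its near-left corner is (70,236).

Run:
```python
from h import *
i,K,W=load('top0')
f=lambda L:[[300+(x)/4.5,125+(y)/3.7] for x,y in L]
c=onz(K,W,f([(137,528),(551,562),(573,322),(163,287)]),.048)
print('chest',c[:,:2].round(4).tolist(),'ctr',c.mean(0).round(4))
ydir=(c[0]+c[3]-c[1]-c[2])[:2];print('yaw',np.arctan2(-ydir[0],ydir[1]), np.linalg.norm(ydir)/2)
ctr=c.mean(0)
yaw=np.arctan2(-ydir[0],ydir[1])
e=f([(218,200),(712,240)])
for th in(1.4,1.5,1.57,1.65,1.75,1.85):
    # mid free edge at lid tip (outer or inner), proj
    X=74-152*-np.cos(th)*-1
    Z=48+152*np.sin(th)
    Rm=np.array([[np.cos(yaw),-np.sin(yaw)],[np.sin(yaw),np.cos(yaw)]])
    pts=[[*(ctr[:2]+Rm@np.array([X,y])/1e3),Z/1e3] for y in(105,-105)]
    print(th,proj(K,W,pts).round(1).tolist(),np.round(e,1).tolist())
s=onz(K,W,f([(72,74),(373,73),(70,236)]),.068);print('supply',s[:,:2].round(4).tolist())
d=s[0]-s[1];print('yaw',np.arctan2(-d[0],d[1]),np.linalg.norm(d))
for n in('top0','side0'):
    i,K,W=load(n); hsv=cv2.cvtColor(i,cv2.COLOR_RGB2HSV)
    m=((hsv[...,0]<8)|(hsv[...,0]>172))&(hsv[...,1]>150)&(hsv[...,2]>(185 if n=='top0' else 60))
    k_,_=cv2.findContours(m.astype(np.uint8),cv2.RETR_EXTERNAL,cv2.CHAIN_APPROX_NONE)
    for k in k_:
        if cv2.contourArea(k)>300:
            r=cv2.minAreaRect(k); b=cv2.boxPoints(r); p=onz(K,W,b,.03); q=onz(K,W,[r[0]],.03)[0]
            print(n,np.round(r[0],1),'ctr',q.round(4),p[:,:2].round(3).tolist())
    print(n,hsv[188,285] if n=='top0' else hsv[217,268])
```

```text
chest [[0.3897, 0.2926], [0.3721, 0.0867], [0.5178, 0.0734], [0.5367, 0.2799]] ctr [0.4541 0.1832 0.048 ]
yaw -0.08834104134714588 0.2069625731214753
1.4 [[345.2, 209.2], [457.0, 220.5]] [[348.4, 179.1], [458.2, 189.9]]
1.5 [[346.1, 201.2], [458.0, 212.4]] [[348.4, 179.1], [458.2, 189.9]]
1.57 [[346.6, 195.5], [458.4, 206.8]] [[348.4, 179.1], [458.2, 189.9]]
1.65 [[347.1, 189.2], [458.8, 200.4]] [[348.4, 179.1], [458.2, 189.9]]
1.75 [[347.7, 181.4], [458.8, 192.5]] [[348.4, 179.1], [458.2, 189.9]]
1.85 [[348.1, 174.0], [458.5, 185.0]] [[348.4, 179.1], [458.2, 189.9]]
supply [[0.6644, 0.3283], [0.6667, 0.1781], [0.5652, 0.3287]]
yaw 0.015688598099541835 0.1502691973322917
top0 [285.6 212.9] ctr [0.5127 0.3946 0.03  ] [[0.504, 0.448], [0.532, 0.445], [0.522, 0.341], [0.493, 0.344]]
top0 [284.7 187.5] ctr [0.572  0.3974 0.03  ] [[0.564, 0.451], [0.592, 0.448], [0.58, 0.344], [0.552, 0.347]]
top0 [179 171 225]
side0 [386.  405.5] ctr [ 0.4786 -0.0553  0.03  ] [[0.463, -0.019], [0.523, -0.058], [0.494, -0.09], [0.435, -0.052]]
side0 [268.3 216.9] ctr [0.5096 0.3828 0.03  ] [[0.498, 0.443], [0.536, 0.443], [0.521, 0.326], [0.485, 0.327]]
side0 [288.6 204.2] ctr [0.5676 0.3857 0.03  ] [[0.555, 0.445], [0.595, 0.447], [0.58, 0.329], [0.542, 0.329]]
side0 [179 178 219]
```

```bash
python3 -m jog '[{"dz":-0.6,"az":0.29,"grip":0.1},{"dz":-0.6,"az":0.29,"grip":0.1},{"dz":-0.6,"az":0.29,"grip":0.1},{"dz":-0.6,"az":0.29,"grip":0.1},{"dz":-0.6,"az":0.29,"grip":0.1}]'
python3 -m jog '[{"dx":0.18,"dy":-0.82,"grip":0.1},{"dx":0.18,"dy":-0.82,"grip":0.1},{"dx":0.18,"dy":-0.82,"grip":0.1},{"dx":0.18,"dy":-0.82,"grip":0.1},{"dx":0.18,"dy":-0.82,"grip":0.1}]'
python3 -c "
from h import *
go([.3,-.1,.38],-1.571);print(tool()[1].round(3))"
```

```text
dxyz [ 0.899 -1.409 -0.595] axyz [-0.001  0.     0.292] TCP [ 0.2545 -0.5151  0.2305] F [0.2 0.4 1.3] w 0.0856 t 0.1
[[ 0.897  0.443 -0.001]
 [ 0.443 -0.897  0.002]
 [ 0.    -0.002 -1.   ]]schema error: expected keys dx, dy, dz, ax, ay, az, grip
schema error: expected keys dx, dy, dz, ax, ay, az, grip
```

```bash
python3 -m jog '[{"dx":0,"dy":0,"dz":-0.6,"ax":0,"ay":0,"az":0.29,"grip":0.1},{"dx":0,"dy":0,"dz":-0.6,"ax":0,"ay":0,"az":0.29,"grip":0.1},{"dx":0,"dy":0,"dz":-0.6,"ax":0,"ay":0,"az":0.29,"grip":0.1},{"dx":0,"dy":0,"dz":-0.6,"ax":0,"ay":0,"az":0.29,"grip":0.1},{"dx":0,"dy":0,"dz":-0.6,"ax":0,"ay":0,"az":0.29,"grip":0.1}]'
python3 -m jog '[{"dx":0.18,"dy":-0.8,"dz":0,"ax":0,"ay":0,"az":0,"grip":0.1},{"dx":0.18,"dy":-0.8,"dz":0,"ax":0,"ay":0,"az":0,"grip":0.1},{"dx":0.18,"dy":-0.8,"dz":0,"ax":0,"ay":0,"az":0,"grip":0.1},{"dx":0.18,"dy":-0.8,"dz":0,"ax":0,"ay":0,"az":0,"grip":0.1},{"dx":0.18,"dy":-0.8,"dz":0,"ax":0,"ay":0,"az":0,"grip":0.1}]'
python3 -c "
from h import *
go([.3,-.1,.38],-1.571);print(tool()[1].round(3),tool()[2]['qpos'].round(2))"
```

```text
clock: 0.52
position: [0.2554, -0.5176, 0.3878]
ee_rot: [0.006, 1.0, 0.0, 0.002]
contact_force: [-0.8, -0.4, 0.1]
width: 0.0469
gripper_force: 0.0
clock: 0.93
position: [0.2987, -0.3128, 0.3801]
ee_rot: [-0.001, 1.0, 0.002, -0.0]
contact_force: [0.6, 0.9, 0.2]
width: 0.0467
gripper_force: 0.0
dxyz [ 0.008 -0.851  0.002] axyz [-0.001  0.001  0.002] TCP [ 0.2987 -0.3128  0.3801] F [0.6 0.9 0.2] w 0.0467 t 0.93
[[ 1.     0.004 -0.001]
 [ 0.004 -1.     0.002]
 [-0.001 -0.002 -1.   ]] [-0.97  0.    1.48  0.    1.66  0.6 ]
```

```bash
python3 -m jog '[{"dx":0,"dy":-0.82,"dz":0,"ax":0,"ay":0,"az":0,"grip":0.1},{"dx":0,"dy":-0.82,"dz":0,"ax":0,"ay":0,"az":0,"grip":0.1},{"dx":0,"dy":-0.82,"dz":0,"ax":0,"ay":0,"az":0,"grip":0.1},{"dx":0,"dy":-0.82,"dz":0,"ax":0,"ay":0,"az":0,"grip":0.1},{"dx":0,"dy":-0.82,"dz":0,"ax":0,"ay":0,"az":0,"grip":0.1}]'
python3 -m jog '[{"dx":0,"dy":-0.82,"dz":0,"ax":0,"ay":0,"az":0,"grip":0.1},{"dx":0,"dy":-0.82,"dz":0,"ax":0,"ay":0,"az":0,"grip":0.1},{"dx":0,"dy":-0.82,"dz":0,"ax":0,"ay":0,"az":0,"grip":0.1},{"dx":0,"dy":-0.82,"dz":0,"ax":0,"ay":0,"az":0,"grip":0.1},{"dx":0,"dy":-0.82,"dz":0,"ax":0,"ay":0,"az":0,"grip":0.1}]'
python3 -m jog '[{"dx":0.3,"dy":-0.75,"dz":0,"ax":0,"ay":0,"az":-0.39,"grip":0.1},{"dx":0.3,"dy":-0.75,"dz":0,"ax":0,"ay":0,"az":-0.39,"grip":0.1},{"dx":0.3,"dy":-0.75,"dz":0,"ax":0,"ay":0,"az":-0.39,"grip":0.1},{"dx":0.3,"dy":-0.75,"dz":0,"ax":0,"ay":0,"az":-0.39,"grip":0.1},{"dx":0.3,"dy":-0.75,"dz":0,"ax":0,"ay":0,"az":-0.39,"grip":0.1}]'
python3 -c "
from h import *
go([.5127,.3946,.25],-.1)"
```

```text
clock: 1.35
position: [0.2972, -0.108, 0.3803]
ee_rot: [-0.001, 1.0, 0.002, -0.0]
contact_force: [1.1, -0.1, -0.0]
width: 0.0471
gripper_force: 0.0
clock: 1.77
position: [0.2963, 0.0967, 0.3806]
ee_rot: [-0.0, 1.0, 0.002, -0.0]
contact_force: [0.8, 0.3, -0.1]
width: 0.0468
gripper_force: 0.0
clock: 2.18
position: [0.3719, 0.2851, 0.3799]
ee_rot: [0.0, 0.952, 0.307, -0.001]
contact_force: [0.9, -0.8, 0.1]
width: 0.0473
gripper_force: 0.0
dxyz [ 0.714 -0.026  0.518] axyz [-0.001  0.001 -0.539] TCP [0.3719 0.2851 0.3799] F [ 0.9 -0.8  0.1] w 0.0473 t 2.18
```

```bash
python3 -m jog '[{"dx":0.71,"dy":-0.03,"dz":0.5,"ax":0,"ay":0,"az":-0.39,"grip":0.1},{"dx":0.71,"dy":-0.03,"dz":0.5,"ax":0,"ay":0,"az":-0.39,"grip":0.1},{"dx":0.71,"dy":-0.03,"dz":0.5,"ax":0,"ay":0,"az":-0.39,"grip":0.1},{"dx":0.71,"dy":-0.03,"dz":0.5,"ax":0,"ay":0,"az":-0.39,"grip":0.1},{"dx":0.71,"dy":-0.03,"dz":0.5,"ax":0,"ay":0,"az":-0.39,"grip":0.1}]' |head -2
python3 -m jog '[{"dx":0,"dy":0,"dz":0,"ax":0,"ay":0,"az":-0.149,"grip":0.1},{"dx":0,"dy":0,"dz":0,"ax":0,"ay":0,"az":-0.149,"grip":0.1},{"dx":0,"dy":0,"dz":0,"ax":0,"ay":0,"az":-0.149,"grip":0.1}]' |head -2
python3 -c "
from h import *
i,K,W=save('wrist','w1')
go([.5127,.3946,.15],-.1);print(tool()[1].round(3))
hsv=cv2.cvtColor(i,cv2.COLOR_RGB2HSV)
m=((hsv[...,0]<8)|(hsv[...,0]>172))&(hsv[...,1]>150)
k_,_=cv2.findContours(m.astype(np.uint8),cv2.RETR_EXTERNAL,cv2.CHAIN_APPROX_NONE)
for k in k_:
    if cv2.contourArea(k)>300:
        r=cv2.minAreaRect(k); print(np.round(r[0]),onz(K,W,[r[0]],.03).round(4),onz(K,W,cv2.boxPoints(r),.03)[:,:2].round(3).tolist())
"
```

```text
clock: 2.6
position: [0.5073, 0.3873, 0.2587]
clock: 2.85
position: [0.5065, 0.3865, 0.2582]
dxyz [0.036 0.022 0.438] axyz [-0.002  0.001 -0.006] TCP [0.5065 0.3864 0.2595] F [0.5 0.5 0.9] w 0.047 t 2.9
[[ 0.11   0.994 -0.003]
 [ 0.994 -0.11  -0.002]
 [-0.002 -0.002 -1.   ]]
[284. 168.] [[0.511 0.395 0.03 ]] [[0.501, 0.446], [0.531, 0.443], [0.522, 0.34], [0.49, 0.343]]
[339. 159.] [[0.5692 0.3975 0.03  ]] [[0.546, 0.345], [0.558, 0.451], [0.591, 0.446], [0.581, 0.34]]
```

View pics/w1.png

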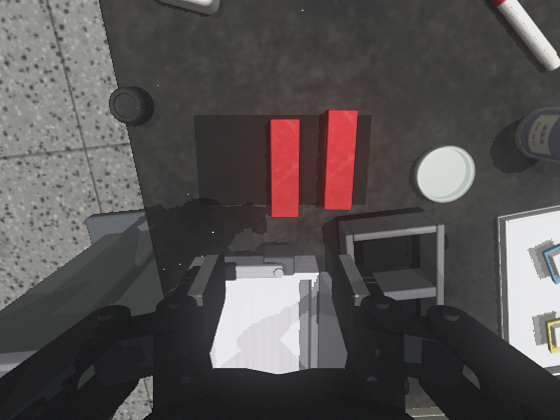

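The wrist view confirms the cartons at px (284,168) and (339,159), within 2 mm of the top-view estimate. I'm descending on the near one.

```bash
python3 -m jog '[{"dx":0.035,"dy":0.02,"dz":0.6,"ax":0,"ay":0,"az":-0.01,"grip":0.1},{"dx":0.035,"dy":0.02,"dz":0.6,"ax":0,"ay":0,"az":-0.01,"grip":0.1},{"dx":0.035,"dy":0.02,"dz":0.6,"ax":0,"ay":0,"az":-0.01,"grip":0.1},{"dx":0.035,"dy":0.02,"dz":0.6,"ax":0,"ay":0,"az":-0.01,"grip":0.1},{"dx":0.035,"dy":0.02,"dz":0.6,"ax":0,"ay":0,"az":-0.01,"grip":0.1}]' |head -2
python3 -c "
from h import *
go([.512,.395,.006],-.108)"
```

```text
clock: 3.32
position: [0.5086, 0.3921, 0.1053]
dxyz [0.016 0.016 0.397] axyz [-0.006  0.005  0.008] TCP [0.5086 0.3921 0.1053] F [-0.2 -0.2 -0.4] w 0.0471 t 3.32
```

```bash
python3 -m jog '[{"dx":0.014,"dy":0.014,"dz":0.14,"ax":0,"ay":0,"az":0,"grip":0.1},{"dx":0.014,"dy":0.014,"dz":0.24,"ax":0,"ay":0,"az":0,"grip":0.1},{"dx":0.014,"dy":0.014,"dz":0.32,"ax":0,"ay":0,"az":0,"grip":0.1},{"dx":0.014,"dy":0.014,"dz":0.37,"ax":0,"ay":0,"az":0,"grip":0.1},{"dx":0.014,"dy":0.014,"dz":0.38,"ax":0,"ay":0,"az":0,"grip":0.1}]' 
python3 -c "
from h import *
go([.512,.395,.006],-.108)"
```

```text
clock: 3.73
position: [0.516, 0.3974, 0.016]
ee_rot: [-0.0, 0.74, 0.673, -0.001]
contact_force: [0.5, -0.0, 0.5]
width: 0.047
gripper_force: 0.0
dxyz [-0.011 -0.015  0.04 ] axyz [-0.001  0.001  0.009] TCP [0.516  0.3974 0.016 ] F [ 0.5 -0.   0.5] w 0.047 t 3.73
```

```bash
python3 -m jog '[{"dx":-0.01,"dy":-0.015,"dz":0.037,"ax":0,"ay":0,"az":0,"grip":0.1},{"dx":-0.01,"dy":-0.015,"dz":0.037,"ax":0,"ay":0,"az":0,"grip":0.1},{"dx":-0.01,"dy":-0.015,"dz":0.037,"ax":0,"ay":0,"az":0,"grip":0.1}]'  |head -2
python3 -m jog '[{"dx":0,"dy":0,"dz":0,"ax":0,"ay":0,"az":0,"grip":-1},{"dx":0,"dy":0,"dz":0,"ax":0,"ay":0,"az":0,"grip":-1},{"dx":0,"dy":0,"dz":0,"ax":0,"ay":0,"az":0,"grip":-1},{"dx":0,"dy":0,"dz":0,"ax":0,"ay":0,"az":0,"grip":-1},{"dx":0,"dy":0,"dz":0,"ax":0,"ay":0,"az":0,"grip":-1}]' 60
python3 -m jog '[{"dx":0,"dy":0,"dz":-0.6,"ax":0,"ay":0,"az":0,"grip":-1},{"dx":0,"dy":0,"dz":-0.6,"ax":0,"ay":0,"az":0,"grip":-1},{"dx":0,"dy":0,"dz":-0.6,"ax":0,"ay":0,"az":0,"grip":-1},{"dx":0,"dy":0,"dz":-0.6,"ax":0,"ay":0,"az":0,"grip":-1},{"dx":0,"dy":0,"dz":-0.6,"ax":0,"ay":0,"az":0,"grip":-1}]'
python3 -c "
from h import *
yaw=-.088
c=lambda y:np.array([.4541,.1832])+np.array([-np.sin(yaw),np.cos(yaw)])*y
print(c(-.04),c(.04))
go([*c(-.04),.155],yaw+1.571)"
```

```text
clock: 3.98
position: [0.5128, 0.3958, 0.0083]
clock: 4.4
position: [0.5137, 0.3963, 0.0088]
ee_rot: [0.0, 0.739, 0.674, 0.001]
contact_force: [-0.9, -0.9, 6.4]
width: 0.0286
gripper_force: 62.1
clock: 4.82
position: [0.5161, 0.3979, 0.1646]
ee_rot: [0.001, 0.739, 0.674, 0.007]
contact_force: [1.8, 0.4, -0.2]
width: 0.029
gripper_force: 61.3
[0.45058454 0.14335478] [0.45761546 0.22304522]
dxyz [-1.038 -0.167  0.028] axyz [ 0.001 -0.009  0.997] TCP [0.5161 0.3979 0.1646] F [ 1.8  0.4 -0.2] w 0.029 t 4.82
```

```bash
python3 -m jog '[{"dx":-0.6,"dy":-0.1,"dz":0,"ax":0,"ay":0,"az":-0.39,"grip":-1},{"dx":-0.6,"dy":-0.1,"dz":0,"ax":0,"ay":0,"az":-0.39,"grip":-1},{"dx":-0.6,"dy":-0.1,"dz":0,"ax":0,"ay":0,"az":-0.39,"grip":-1},{"dx":-0.6,"dy":-0.1,"dz":0,"ax":0,"ay":0,"az":-0.39,"grip":-1},{"dx":-0.6,"dy":-0.1,"dz":0,"ax":0,"ay":0,"az":-0.39,"grip":-1}]' |tail -2
python3 -m jog '[{"dx":0,"dy":0,"dz":0,"ax":0,"ay":0,"az":-0.39,"grip":-1},{"dx":0,"dy":0,"dz":0,"ax":0,"ay":0,"az":-0.39,"grip":-1},{"dx":0,"dy":0,"dz":0,"ax":0,"ay":0,"az":-0.39,"grip":-1},{"dx":0,"dy":0,"dz":0,"ax":0,"ay":0,"az":-0.39,"grip":-1},{"dx":0,"dy":0,"dz":0,"ax":0,"ay":0,"az":-0.39,"grip":-1}]' |tail -2
python3 -m jog '[{"dx":0,"dy":0,"dz":0,"ax":0,"ay":0,"az":-0.223,"grip":-1},{"dx":0,"dy":0,"dz":0,"ax":0,"ay":0,"az":-0.223,"grip":-1},{"dx":0,"dy":0,"dz":0,"ax":0,"ay":0,"az":-0.223,"grip":-1},{"dx":0,"dy":0,"dz":0,"ax":0,"ay":0,"az":-0.223,"grip":-1}]' |tail -2
python3 -c "
from h import *
go([.4506,.1434,.155],-.088+1.571)"
```

```text
width: 0.0285
gripper_force: 61.3
width: 0.0284
gripper_force: 61.3
width: 0.0289
gripper_force: 61.3
dxyz [ 0.053 -0.426  0.005] axyz [-0.001 -0.001  0.001] TCP [0.473  0.2483 0.156 ] F [-1.1  0.  -0.9] w 0.0289 t 5.98
```

```bash
python3 -m jog '[{"dx":0.053,"dy":-0.426,"dz":0,"ax":0,"ay":0,"az":0,"grip":-1},{"dx":0.053,"dy":-0.426,"dz":0,"ax":0,"ay":0,"az":0,"grip":-1},{"dx":0.053,"dy":-0.426,"dz":0,"ax":0,"ay":0,"az":0,"grip":-1},{"dx":0.053,"dy":-0.426,"dz":0,"ax":0,"ay":0,"az":0,"grip":-1},{"dx":0.053,"dy":-0.426,"dz":0,"ax":0,"ay":0,"az":0,"grip":-1}]' |tail -2
python3 -c "
from h import *
go([.4506,.1434,.017],-.088+1.571)
save('wrist','w2');save('side','s2')"
```

```text
width: 0.0287
gripper_force: 61.2
dxyz [0.    0.002 0.559] axyz [ 0.    -0.    -0.003] TCP [0.4508 0.1429 0.1568] F [ 0.6  0.8 -1.8] w 0.0287 t 6.4
```

View pics/s2.png

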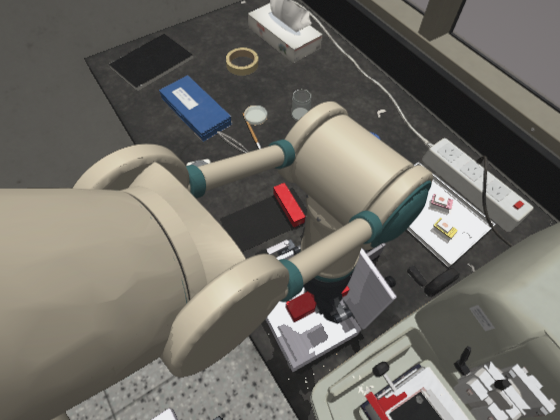

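The side view shows the carton held over the chest, lengthwise. Lowering.

```bash
python3 -m jog '[{"dx":0,"dy":0,"dz":0.15,"ax":0,"ay":0,"az":0,"grip":-1},{"dx":0,"dy":0,"dz":0.3,"ax":0,"ay":0,"az":0,"grip":-1},{"dx":0,"dy":0,"dz":0.42,"ax":0,"ay":0,"az":0,"grip":-1},{"dx":0,"dy":0,"dz":0.5,"ax":0,"ay":0,"az":0,"grip":-1},{"dx":0,"dy":0,"dz":0.52,"ax":0,"ay":0,"az":0,"grip":-1}]'
python3 -c "
from h import *
go([.4506,.1434,.0155],-.088+1.571)"
```

```text
clock: 6.92
position: [0.4489, 0.1444, 0.0238]
ee_rot: [-0.003, 0.044, 0.999, -0.001]
contact_force: [-0.4, 0.1, -1.1]
width: 0.0283
gripper_force: 61.2
dxyz [-0.007 -0.003  0.033] axyz [-0.001 -0.004  0.   ] TCP [0.4489 0.1444 0.0238] F [-0.4  0.1 -1.1] w 0.0283 t 6.92
```

```bash
python3 -m jog '[{"dx":0,"dy":0,"dz":0.015,"ax":0,"ay":0,"az":0,"grip":-1},{"dx":0,"dy":0,"dz":0.034,"ax":0,"ay":0,"az":0,"grip":-1},{"dx":0,"dy":0,"dz":0.034,"ax":0,"ay":0,"az":0,"grip":-1}]'
python3 -m jog '[{"dx":0,"dy":0,"dz":0,"ax":0,"ay":0,"az":0,"grip":0},{"dx":0,"dy":0,"dz":0,"ax":0,"ay":0,"az":0,"grip":0},{"dx":0,"dy":0,"dz":0,"ax":0,"ay":0,"az":0,"grip":0.1},{"dx":0,"dy":0,"dz":0,"ax":0,"ay":0,"az":0,"grip":0.1}]'
python3 -m jog '[{"dx":0,"dy":0,"dz":-0.65,"ax":0,"ay":0,"az":0,"grip":0.1},{"dx":0,"dy":0,"dz":-0.65,"ax":0,"ay":0,"az":0,"grip":0.1},{"dx":0,"dy":0,"dz":-0.65,"ax":0,"ay":0,"az":0,"grip":0.1},{"dx":0,"dy":0,"dz":-0.65,"ax":0,"ay":0,"az":0,"grip":0.1},{"dx":0,"dy":0,"dz":-0.65,"ax":0,"ay":0,"az":0,"grip":0.1}]'
python3 -c "
from h import *
go([.5,.38,.2],-.108)
for n in('top','side','wrist'):
  i,K,W=save(n,n+'3')
  hsv=cv2.cvtColor(i,cv2.COLOR_RGB2HSV)
  m=((hsv[...,0]<8)|(hsv[...,0]>172))&(hsv[...,1]>150)&(hsv[...,2]>100)
  k_,_=cv2.findContours(m.astype(np.uint8),cv2.RETR_EXTERNAL,cv2.CHAIN_APPROX_NONE)
  for k in k_:
    if cv2.contourArea(k)>200:
        r=cv2.minAreaRect(k); print(n,np.round(r[0]),onz(K,W,[r[0]],.033).round(4),onz(K,W,cv2.boxPoints(r),.033)[:,:2].round(3).tolist())
"
```

```text
clock: 7.17
position: [0.4522, 0.1443, 0.019]
ee_rot: [0.001, 0.044, 0.999, 0.0]
contact_force: [-0.7, -0.0, -0.5]
width: 0.0288
gripper_force: 61.2
clock: 7.5
position: [0.452, 0.1438, 0.0195]
ee_rot: [0.001, 0.044, 0.999, 0.0]
contact_force: [0.1, 0.5, 0.8]
width: 0.047
gripper_force: 0.0
clock: 7.92
position: [0.4563, 0.1446, 0.1891]
ee_rot: [0.008, 0.044, 0.999, 0.002]
contact_force: [0.8, -0.5, 0.4]
width: 0.0473
gripper_force: 0.0
dxyz [-0.092  0.954 -0.038] axyz [-0.006  0.01  -0.987] TCP [0.4563 0.1446 0.1891] F [ 0.8 -0.5  0.4] w 0.0473 t 7.92
top [393. 239.] [[0.4554 0.1467 0.033 ]] [[0.406, 0.167], [0.508, 0.156], [0.505, 0.126], [0.403, 0.137]]
top [285. 188.] [[0.5706 0.3965 0.033 ]] [[0.561, 0.451], [0.592, 0.448], [0.58, 0.342], [0.549, 0.345]]
side [386. 406.] [[ 0.4778 -0.0551  0.033 ]] [[0.462, -0.019], [0.522, -0.058], [0.493, -0.09], [0.435, -0.052]]
side [308. 321.] [[0.4487 0.1416 0.033 ]] [[0.405, 0.162], [0.498, 0.151], [0.492, 0.121], [0.402, 0.133]]
side [289. 202.] [[0.5708 0.3892 0.033 ]] [[0.562, 0.444], [0.593, 0.445], [0.58, 0.337], [0.55, 0.337]]
wrist [527. 290.] [[0.5632 0.3664 0.033 ]] [[0.575, 0.338], [0.545, 0.336], [0.552, 0.395], [0.582, 0.398]]
```

View pics/wrist3.png

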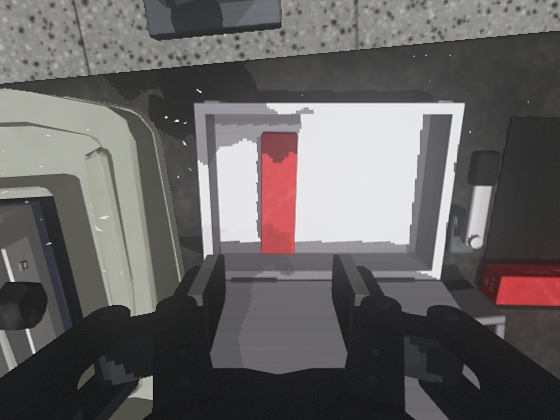

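The wrist view shows carton 1 flat in the chest at px (280,193), clear of the walls. Next is the second carton.

```bash
python3 -m jog '[{"dx":-0.25,"dy":0.7,"dz":0,"ax":0,"ay":0,"az":0.39,"grip":0.15},{"dx":-0.25,"dy":0.7,"dz":0,"ax":0,"ay":0,"az":0.39,"grip":0.15},{"dx":-0.25,"dy":0.7,"dz":0,"ax":0,"ay":0,"az":0.39,"grip":0.15},{"dx":-0.25,"dy":0.7,"dz":0,"ax":0,"ay":0,"az":0.39,"grip":0.15},{"dx":-0.25,"dy":0.7,"dz":0,"ax":0,"ay":0,"az":0.39,"grip":0.15}]' |head -2
python3 -m jog '[{"dx":0,"dy":0,"dz":0,"ax":0,"ay":0,"az":0.39,"grip":0.15},{"dx":0,"dy":0,"dz":0,"ax":0,"ay":0,"az":0.39,"grip":0.15},{"dx":0,"dy":0,"dz":0,"ax":0,"ay":0,"az":0.39,"grip":0.15},{"dx":0,"dy":0,"dz":0,"ax":0,"ay":0,"az":0.39,"grip":0.15},{"dx":0,"dy":0,"dz":0,"ax":0,"ay":0,"az":0.39,"grip":0.15}]' |head -2
python3 -m jog '[{"dx":0,"dy":0,"dz":0,"ax":0,"ay":0,"az":0.233,"grip":0.15},{"dx":0,"dy":0,"dz":0,"ax":0,"ay":0,"az":0.233,"grip":0.15},{"dx":0,"dy":0,"dz":0,"ax":0,"ay":0,"az":0.233,"grip":0.15},{"dx":0,"dy":0,"dz":0,"ax":0,"ay":0,"az":0.233,"grip":0.15}]' |head -2
python3 -c "
from h import *
go([.5705,.397,.07],-.112)"
```

```text
clock: 8.48
position: [0.5295, 0.3161, 0.1784]
clock: 8.9
position: [0.5276, 0.3121, 0.1782]
clock: 9.23
position: [0.5277, 0.3119, 0.1786]
dxyz [0.358 0.135 0.433] axyz [-0.003  0.002  0.001] TCP [0.5277 0.3119 0.1786] F [-0.7  0.  -0. ] w 0.0488 t 9.23
```

```bash
python3 -m jog '[{"dx":0.358,"dy":0.135,"dz":0,"ax":0,"ay":0,"az":0,"grip":0.15},{"dx":0.358,"dy":0.135,"dz":0,"ax":0,"ay":0,"az":0,"grip":0.15},{"dx":0.358,"dy":0.135,"dz":0.2,"ax":0,"ay":0,"az":0,"grip":0.15},{"dx":0.358,"dy":0.135,"dz":0.2,"ax":0,"ay":0,"az":0,"grip":0.15},{"dx":0.358,"dy":0.135,"dz":0.2,"ax":0,"ay":0,"az":0,"grip":0.15}]' |head -2
python3 -c "
from h import *
i,K,W=save('wrist','w4')
hsv=cv2.cvtColor(i,cv2.COLOR_RGB2HSV)
m=((hsv[...,0]<8)|(hsv[...,0]>172))&(hsv[...,1]>150)
k_,_=cv2.findContours(m.astype(np.uint8),cv2.RETR_EXTERNAL,cv2.CHAIN_APPROX_NONE)
for k in k_:
    if cv2.contourArea(k)>300:
        r=cv2.minAreaRect(k); print(np.round(r[0]),r[1],onz(K,W,[r[0]],.03).round(4),onz(K,W,cv2.boxPoints(r),.03)[:,:2].round(3).tolist())
go([.5705,.397,.007],-.112)"
```

```text
clock: 9.65
position: [0.5691, 0.3968, 0.1251]
[284. 208.] (42.0, 137.0) [[0.5704 0.3987 0.03  ]] [[0.549, 0.347], [0.561, 0.447], [0.589, 0.445], [0.581, 0.344]]
dxyz [0.004 0.004 0.483] axyz [-0.004  0.003  0.004] TCP [0.5701 0.3967 0.1278] F [-0.3 -0.8 -0.3] w 0.049 t 9.7
```

```bash
python3 -m jog '[{"dx":0.002,"dy":0,"dz":0.15,"ax":0,"ay":0,"az":0,"grip":0.15},{"dx":0.002,"dy":0,"dz":0.29,"ax":0,"ay":0,"az":0,"grip":0.15},{"dx":0.002,"dy":0,"dz":0.4,"ax":0,"ay":0,"az":0,"grip":0.15},{"dx":0.002,"dy":0,"dz":0.45,"ax":0,"ay":0,"az":0,"grip":0.15},{"dx":0.002,"dy":0,"dz":0.475,"ax":0,"ay":0,"az":0,"grip":0.15}]' |head -2
python3 -m jog '[{"dx":0,"dy":0,"dz":0,"ax":0,"ay":0,"az":0,"grip":0.15},{"dx":0,"dy":0,"dz":0,"ax":0,"ay":0,"az":0,"grip":0.15}]'  |head -4
python3 -c "
from h import *
go([.5705,.397,.008],-.112)"
```

```text
clock: 10.12
position: [0.5713, 0.397, 0.0114]
clock: 10.28
position: [0.5735, 0.3987, 0.0144]
ee_rot: [0.0, 0.744, 0.668, 0.001]
contact_force: [-0.3, -0.1, -0.1]
dxyz [-0.008 -0.011  0.026] axyz [ 0.002 -0.001  0.002] TCP [0.5735 0.3987 0.0144] F [-0.3 -0.1 -0.1] w 0.049 t 10.28
```

```bash
python3 -m jog '[{"dx":-0.006,"dy":-0.011,"dz":0.026,"ax":0,"ay":0,"az":0,"grip":0.15},{"dx":-0.006,"dy":-0.011,"dz":0.026,"ax":0,"ay":0,"az":0,"grip":0.15},{"dx":-0.006,"dy":-0.011,"dz":0.026,"ax":0,"ay":0,"az":0,"grip":0.15}]'  |head -2
python3 -m jog '[{"dx":0,"dy":0,"dz":0,"ax":0,"ay":0,"az":0,"grip":-1},{"dx":0,"dy":0,"dz":0,"ax":0,"ay":0,"az":0,"grip":-1},{"dx":0,"dy":0,"dz":0,"ax":0,"ay":0,"az":0,"grip":-1},{"dx":0,"dy":0,"dz":0,"ax":0,"ay":0,"az":0,"grip":-1},{"dx":0,"dy":0,"dz":0,"ax":0,"ay":0,"az":0,"grip":-1}]' 60
python3 -m jog '[{"dx":0,"dy":0,"dz":-0.6,"ax":0,"ay":0,"az":0,"grip":-1},{"dx":0,"dy":0,"dz":-0.6,"ax":0,"ay":0,"az":0,"grip":-1},{"dx":0,"dy":0,"dz":-0.6,"ax":0,"ay":0,"az":0,"grip":-1},{"dx":0,"dy":0,"dz":-0.6,"ax":0,"ay":0,"az":0,"grip":-1},{"dx":0,"dy":0,"dz":-0.6,"ax":0,"ay":0,"az":0,"grip":-1}]'
python3 -c "
from h import *
go([.4576,.223,.16])"
```

```text
clock: 10.53
position: [0.5694, 0.3972, 0.0067]
clock: 10.95
position: [0.5703, 0.3976, 0.007]
ee_rot: [0.0, 0.744, 0.668, 0.001]
contact_force: [0.4, -0.6, 6.6]
width: 0.0288
gripper_force: 61.1
clock: 11.37
position: [0.5722, 0.3991, 0.1629]
ee_rot: [0.001, 0.744, 0.668, 0.006]
contact_force: [0.6, 0.5, -1.1]
width: 0.0288
gripper_force: 60.5
dxyz [-0.75  -0.38   0.003] TCP [0.5722 0.3991 0.1629] F [ 0.6  0.5 -1.1] w 0.0288 t 11.37
```

```bash
python3 -m jog '[{"dx":0,"dy":-0.5,"dz":0,"ax":0,"ay":0,"az":-0.1,"grip":-1},{"dx":0,"dy":-0.5,"dz":0,"ax":0,"ay":0,"az":-0.2,"grip":-1},{"dx":0,"dy":-0.5,"dz":0,"ax":0,"ay":0,"az":-0.3,"grip":-1},{"dx":0,"dy":-0.5,"dz":0,"ax":0,"ay":0,"az":-0.39,"grip":-1},{"dx":0,"dy":-0.5,"dz":0,"ax":0,"ay":0,"az":-0.39,"grip":-1}]' |tail -2
python3 -m jog '[{"dx":0,"dy":0,"dz":0,"ax":0,"ay":0,"az":-0.39,"grip":-1},{"dx":0,"dy":0,"dz":0,"ax":0,"ay":0,"az":-0.39,"grip":-1},{"dx":0,"dy":0,"dz":0,"ax":0,"ay":0,"az":-0.39,"grip":-1},{"dx":0,"dy":0,"dz":0,"ax":0,"ay":0,"az":-0.39,"grip":-1},{"dx":0,"dy":0,"dz":0,"ax":0,"ay":0,"az":-0.39,"grip":-1}]' |tail -2
python3 -m jog '[{"dx":0,"dy":0,"dz":0,"ax":0,"ay":0,"az":-0.23,"grip":-1},{"dx":0,"dy":0,"dz":0,"ax":0,"ay":0,"az":-0.23,"grip":-1},{"dx":0,"dy":0,"dz":0,"ax":0,"ay":0,"az":-0.23,"grip":-1},{"dx":0,"dy":0,"dz":0,"ax":0,"ay":0,"az":-0.23,"grip":-1}]' |tail -2
python3 -c "
from h import *
go([.4576,.223,.155],-.088+1.571)"
```

```text
width: 0.0291
gripper_force: 60.6
width: 0.0288
gripper_force: 60.6
width: 0.0289
gripper_force: 60.6
dxyz [-0.123 -0.74  -0.003] axyz [-0.002 -0.002 -0.002] TCP [0.4438 0.41   0.1539] F [-0.   0.7 -1.4] w 0.0289 t 12.53
```

```bash
python3 -m jog '[{"dx":-0.123,"dy":-0.74,"dz":0,"ax":0,"ay":0,"az":0,"grip":-1},{"dx":-0.123,"dy":-0.74,"dz":0,"ax":0,"ay":0,"az":0,"grip":-1},{"dx":-0.123,"dy":-0.74,"dz":0,"ax":0,"ay":0,"az":0,"grip":-1},{"dx":-0.123,"dy":-0.74,"dz":0,"ax":0,"ay":0,"az":0,"grip":-1},{"dx":-0.123,"dy":-0.74,"dz":0,"ax":0,"ay":0,"az":0,"grip":-1}]' |tail -2
python3 -m jog '[{"dx":0,"dy":0,"dz":0,"ax":0,"ay":0,"az":0,"grip":-1},{"dx":0,"dy":0,"dz":0,"ax":0,"ay":0,"az":0,"grip":-1}]' |tail -2
python3 -c "
from h import *
go([.4576,.223,.0145],-.088+1.571)
i,K,W=save('wrist','w5')
hsv=cv2.cvtColor(i,cv2.COLOR_RGB2HSV)
m=((hsv[...,0]<8)|(hsv[...,0]>172))&(hsv[...,1]>150)
k_,_=cv2.findContours(m.astype(np.uint8),cv2.RETR_EXTERNAL,cv2.CHAIN_APPROX_NONE)
for k in k_:
    if cv2.contourArea(k)>300:
        r=cv2.minAreaRect(k); print(np.round(r[0]),r[1],onz(K,W,[r[0]],.036).round(4),onz(K,W,cv2.boxPoints(r),.036)[:,:2].round(3).tolist())"
```

```text
width: 0.0292
gripper_force: 60.8
width: 0.0287
gripper_force: 60.8
dxyz [0.001 0.002 0.563] axyz [-0.    -0.001 -0.006] TCP [0.458  0.2226 0.1552] F [-0.1  0.2 -1.3] w 0.0287 t 13.12
[182. 263.] (34.320919036865234, 16.661149978637695) [[0.4976 0.1397 0.036 ]] [[0.503, 0.124], [0.488, 0.128], [0.493, 0.155], [0.507, 0.152]]
[278. 310.] (75.0, 126.0) [[0.5485 0.2133 0.036 ]] [[0.609, 0.174], [0.489, 0.189], [0.495, 0.249], [0.615, 0.24]]
[187. 227.] (22.31954574584961, 27.201946258544922) [[0.4677 0.1485 0.036 ]] [[0.465, 0.135], [0.454, 0.154], [0.47, 0.162], [0.481, 0.142]]
[181. 185.] (40.549041748046875, 28.37978744506836) [[0.4339 0.1495 0.036 ]] [[0.418, 0.141], [0.419, 0.162], [0.45, 0.158], [0.449, 0.136]]
```

View pics/w5.png

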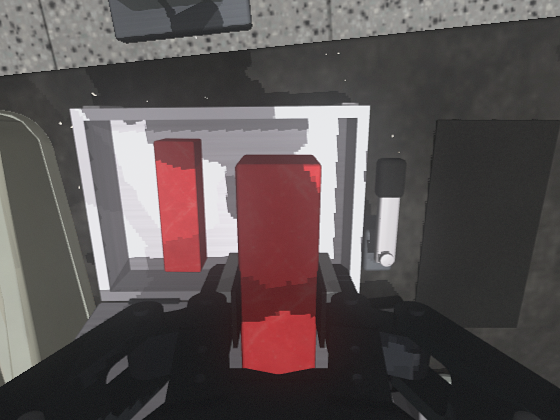

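Carton 1 is in place at px (181,205), the second is held straight at (278,260), and the clamp lies at (390,215). Lowering.

```bash
python3 -m jog '[{"dx":0,"dy":0,"dz":0.15,"ax":0,"ay":0,"az":0,"grip":-1},{"dx":0,"dy":0,"dz":0.3,"ax":0,"ay":0,"az":0,"grip":-1},{"dx":0,"dy":0,"dz":0.42,"ax":0,"ay":0,"az":0,"grip":-1},{"dx":0,"dy":0,"dz":0.5,"ax":0,"ay":0,"az":0,"grip":-1},{"dx":0,"dy":0,"dz":0.52,"ax":0,"ay":0,"az":0,"grip":-1}]' |head -2
python3 -m jog '[{"dx":0,"dy":0,"dz":0.02,"ax":0,"ay":0,"az":0,"grip":-1},{"dx":0,"dy":0,"dz":0.04,"ax":0,"ay":0,"az":0,"grip":-1},{"dx":0,"dy":0,"dz":0.04,"ax":0,"ay":0,"az":0,"grip":-1}]'
python3 -c "
from h import *
go([.4576,.223,.0145],-.088+1.571)"
```

```text
clock: 13.58
position: [0.4554, 0.2241, 0.0221]
clock: 13.83
position: [0.4591, 0.2244, 0.0161]
ee_rot: [0.0, 0.046, 0.999, 0.0]
contact_force: [-0.9, 0.6, -2.0]
width: 0.0283
gripper_force: 60.7
dxyz [ 0.005 -0.006  0.006] axyz [ 0.     0.001 -0.003] TCP [0.4591 0.2244 0.0161] F [-0.9  0.6 -2. ] w 0.0283 t 13.83
```

```bash
python3 -m jog '[{"dx":0,"dy":0,"dz":0.006,"ax":0,"ay":0,"az":0,"grip":-1},{"dx":0,"dy":0,"dz":0.006,"ax":0,"ay":0,"az":0,"grip":0.1},{"dx":0,"dy":0,"dz":0.006,"ax":0,"ay":0,"az":0,"grip":0.1},{"dx":0,"dy":0,"dz":0.006,"ax":0,"ay":0,"az":0,"grip":0.1},{"dx":0,"dy":0,"dz":0.006,"ax":0,"ay":0,"az":0,"grip":0.1}]' 
python3 -m jog '[{"dx":0,"dy":0,"dz":-0.83,"ax":0,"ay":0,"az":0,"grip":0.1},{"dx":0,"dy":0,"dz":-0.83,"ax":0,"ay":0,"az":0,"grip":0.1},{"dx":0,"dy":0,"dz":-0.83,"ax":0,"ay":0,"az":0,"grip":0.1},{"dx":0,"dy":0,"dz":-0.83,"ax":0,"ay":0,"az":0,"grip":0.1},{"dx":0,"dy":0,"dz":-0.83,"ax":0,"ay":0,"az":0,"grip":0.1}]' |head -2
python3 -m jog '[{"dx":0,"dy":0,"dz":-0.6,"ax":0,"ay":0,"az":0,"grip":-1},{"dx":0,"dy":0,"dz":-0.6,"ax":0,"ay":0,"az":0,"grip":-1},{"dx":0,"dy":0,"dz":-0.6,"ax":0,"ay":0,"az":0,"grip":-1},{"dx":0,"dy":0,"dz":-0.6,"ax":0,"ay":0,"az":0,"grip":-1},{"dx":0,"dy":0,"dz":-0.6,"ax":0,"ay":0,"az":0,"grip":-1}]' |tail -2
python3 -c "
from h import *
go([.60,.196,.36])
i,K,W=save('top','t6')
hsv=cv2.cvtColor(i,cv2.COLOR_RGB2HSV)
m=((hsv[...,0]<8)|(hsv[...,0]>172))&(hsv[...,1]>150)
k_,_=cv2.findContours(m.astype(np.uint8),cv2.RETR_EXTERNAL,cv2.CHAIN_APPROX_NONE)
for k in k_:
    if cv2.contourArea(k)>100:
        r=cv2.minAreaRect(k); print(np.round(r[0]),r[1],onz(K,W,[r[0]],.036).round(4),onz(K,W,cv2.boxPoints(r),.036)[:,:2].round(3).tolist())
cv2.imwrite('pics/t6c.png',cv2.resize(i[120:290,230:480],None,fx=3,fy=3)[:,:,::-1])"
```

```text
clock: 14.25
position: [0.4591, 0.2237, 0.0151]
ee_rot: [0.001, 0.046, 0.999, 0.0]
contact_force: [0.7, -0.7, 0.1]
width: 0.0472
gripper_force: 0.0
clock: 14.67
position: [0.4582, 0.2235, 0.2245]
width: 0.0001
gripper_force: 0.0
dxyz [-0.564 -0.062  0.082] TCP [0.4607 0.2243 0.3789] F [0.3 0.4 0.5] w 0.0001 t 15.08
[392. 253.] (13.362215995788574, 16.675161361694336) [[0.423  0.1511 0.036 ]] [[0.406, 0.168], [0.443, 0.164], [0.44, 0.134], [0.403, 0.138]]
[359. 236.] (12.474662780761719, 45.177345275878906) [[0.4607 0.2268 0.036 ]] [[0.41, 0.246], [0.513, 0.236], [0.511, 0.208], [0.408, 0.217]]
```

View pics/t6c.png

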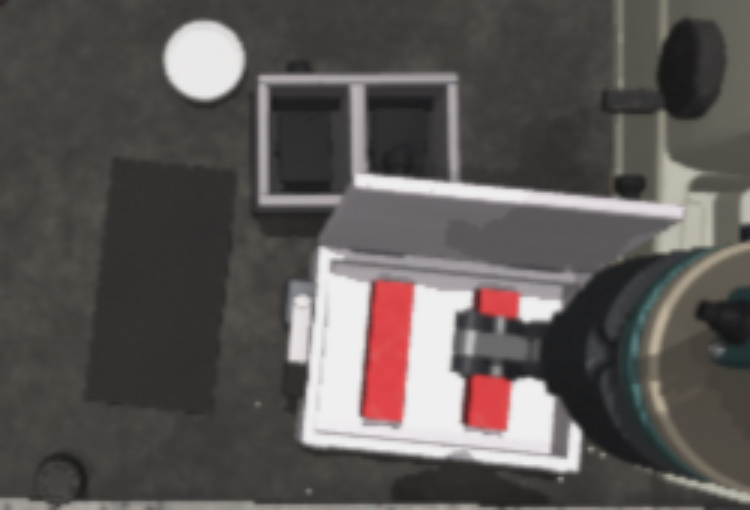

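Both cartons lie flat in the chest at crop px (388,350) and (492,360), and the gripper is above them. Next, the lid.

```bash
cat >> h.py <<'E'
CY=-.088; CC=np.array([.4541,.1832])
def ch(p):  # chest frame mm -> world
    c,s=np.cos(CY),np.sin(CY); x,y,z=np.array(p)/1e3; return np.array([CC[0]+c*x-s*y,CC[1]+s*x+c*y,z])
def inch():
    P=tool()[0]; c,s=np.cos(CY),np.sin(CY); d=P[:2]-CC; return np.round([1e3*(c*d[0]+s*d[1]),1e3*(-s*d[0]+c*d[1]),1e3*P[2]],1)
def gc(p,**k): go(ch(p),CY+np.pi/2); print('chest',inch())
E
python3 -c "
from h import *
gc([155,20,370]);gc([155,20,160])"
```

```text
dxyz [-0.612 -0.082  0.026] axyz [ 0.002  0.005 -0.003] TCP [0.4597 0.224  0.3755] F [ 0.1 -0.  -0.5] w 0.0003 t 15.13
chest [  2.   41.1 375.5]
dxyz [-0.606 -0.084  0.866] axyz [ 0.002  0.005 -0.003] TCP [0.4597 0.224  0.3755] F [ 0.1 -0.  -0.5] w 0.0003 t 15.13
chest [  2.   41.1 375.5]
```

```bash
python3 -m jog '[{"dx":-0.61,"dy":-0.084,"dz":0,"ax":0,"ay":0,"az":0,"grip":-1},{"dx":-0.61,"dy":-0.084,"dz":0,"ax":0,"ay":0,"az":0,"grip":-1},{"dx":-0.61,"dy":-0.084,"dz":0,"ax":0,"ay":0,"az":0,"grip":-1},{"dx":-0.61,"dy":-0.084,"dz":0,"ax":0,"ay":0,"az":0,"grip":-1},{"dx":-0.61,"dy":-0.084,"dz":0,"ax":0,"ay":0,"az":0,"grip":-1}]' |head -2
python3 -m jog '[{"dx":0,"dy":0,"dz":0.2,"ax":0,"ay":0,"az":0,"grip":-1},{"dx":0,"dy":0,"dz":0.3,"ax":0,"ay":0,"az":0,"grip":-1},{"dx":0,"dy":0,"dz":0.4,"ax":0,"ay":0,"az":0,"grip":-1},{"dx":0,"dy":0,"dz":0.5,"ax":0,"ay":0,"az":0,"grip":-1},{"dx":0,"dy":0,"dz":0.5,"ax":0,"ay":0,"az":0,"grip":-1}]'
python3 -c "
from h import *
gc([155,20,160])"
```

```text
clock: 15.55
position: [0.6133, 0.1864, 0.367]
clock: 15.97
position: [0.6036, 0.1879, 0.2396]
ee_rot: [-0.007, 0.046, 0.999, -0.002]
contact_force: [-1.1, -0.6, -1.5]
width: 0.0
gripper_force: 0.0
dxyz [-0.03   0.01   0.318] axyz [-0.002 -0.009 -0.003] TCP [0.6036 0.1879 0.2396] F [-1.1 -0.6 -1.5] w 0.0 t 15.97
chest [148.5  17.9 239.6]
```

```bash
python3 -m jog '[{"dx":-0.025,"dy":0,"dz":0.08,"ax":0,"ay":0,"az":0,"grip":-1},{"dx":-0.025,"dy":0,"dz":0.16,"ax":0,"ay":0,"az":0,"grip":-1},{"dx":-0.025,"dy":0,"dz":0.24,"ax":0,"ay":0,"az":0,"grip":-1},{"dx":-0.025,"dy":0,"dz":0.28,"ax":0,"ay":0,"az":0,"grip":-1},{"dx":-0.025,"dy":0,"dz":0.28,"ax":0,"ay":0,"az":0,"grip":-1}]'
python3 -m jog '[{"dx":0.04,"dy":0,"dz":0,"ax":0,"ay":0,"az":0,"grip":-1},{"dx":0.08,"dy":0,"dz":0,"ax":0,"ay":0,"az":0,"grip":-1},{"dx":0.12,"dy":0,"dz":0,"ax":0,"ay":0,"az":0,"grip":-1},{"dx":0.15,"dy":0,"dz":0,"ax":0,"ay":0,"az":0,"grip":-1},{"dx":0.17,"dy":0,"dz":0,"ax":0,"ay":0,"az":0,"grip":-1}]'
python3 -c "
from h import *
print(inch())
for th in(1.57,1.4,1.2,1.0,.8,.6,.4,.2,0):
  r=115;print(th,round(74-r*np.cos(th)+10*np.sin(th)+11),round(48+r*np.sin(th)+10*np.cos(th)))"
```

```text
clock: 16.38
position: [0.6129, 0.1878, 0.1749]
ee_rot: [-0.002, 0.046, 0.999, -0.001]
contact_force: [0.2, 0.7, -0.7]
width: -0.0003
gripper_force: 0.0
clock: 16.8
position: [0.5723, 0.1923, 0.1787]
ee_rot: [0.002, 0.046, 0.999, 0.0]
contact_force: [2.0, 0.4, 2.6]
width: -0.0001
gripper_force: 1.2
[116.9  19.4 178.7]
1.57 95 163
1.4 75 163
1.2 53 159
1.0 31 150
0.8 12 137
0.6 -4 121
0.4 -17 102
0.2 -26 81
0 -30 58
```

```bash
python3 -m jog '[{"dx":0.1,"dy":0,"dz":0.045,"ax":0,"ay":0,"az":0,"grip":-1},{"dx":0.18,"dy":0,"dz":0.06,"ax":0,"ay":0,"az":0,"grip":-1},{"dx":0.27,"dy":0,"dz":0.085,"ax":0,"ay":0,"az":0,"grip":-1},{"dx":0.31,"dy":0,"dz":0.105,"ax":0,"ay":0,"az":0,"grip":-1},{"dx":0.35,"dy":0,"dz":0.13,"ax":0,"ay":0,"az":0,"grip":-1}]'
python3 -c "
from h import *
print(inch());save('side','s7')"
```

```text
clock: 17.22
position: [0.4847, 0.2003, 0.1456]
ee_rot: [0.002, 0.046, 0.999, 0.0]
contact_force: [1.0, -0.7, 1.3]
width: -0.0004
gripper_force: 0.9
[ 28.9  19.8 145.6]
```

View pics/s7.png

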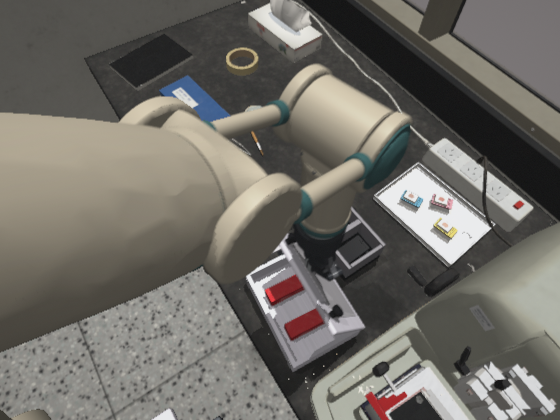

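The side view shows the lid about 1 rad open, following the fingertips, with the cartons undisturbed below. Continuing the arc.

```bash
python3 -m jog '[{"dx":0.07,"dy":0,"dz":0.04,"ax":0,"ay":0,"az":0,"grip":-1},{"dx":0.135,"dy":0,"dz":0.105,"ax":0,"ay":0,"az":0,"grip":-1},{"dx":0.185,"dy":0,"dz":0.18,"ax":0,"ay":0,"az":0,"grip":-1},{"dx":0.22,"dy":0,"dz":0.25,"ax":0,"ay":0,"az":0,"grip":-1},{"dx":0.23,"dy":0,"dz":0.31,"ax":0,"ay":0,"az":0,"grip":-1}]'
python3 -c "
from h import *
print(inch())"
```

```text
clock: 17.68
position: [0.4263, 0.2055, 0.0666]
ee_rot: [-0.0, 0.046, 0.999, 0.0]
contact_force: [-1.0, -0.7, 1.3]
width: -0.0
gripper_force: 0.5
[-29.6  19.7  66.6]
```

```bash
python3 -m jog '[{"dx":0,"dy":0,"dz":0.015,"ax":0,"ay":0,"az":0,"grip":-1},{"dx":0,"dy":0,"dz":0.03,"ax":0,"ay":0,"az":0,"grip":-1},{"dx":0,"dy":0,"dz":0.035,"ax":0,"ay":0,"az":0,"grip":-1},{"dx":0,"dy":0,"dz":0.04,"ax":0,"ay":0,"az":0,"grip":-1},{"dx":0,"dy":0,"dz":0.04,"ax":0,"ay":0,"az":0,"grip":-1}]'
python3 -c "
from h import *
print(inch())"
```

```text
clock: 18.1
position: [0.4289, 0.2056, 0.058]
ee_rot: [0.001, 0.046, 0.999, 0.0]
contact_force: [-1.4, -0.3, 3.6]
width: 0.0
gripper_force: 1.8
[-27.   20.1  58. ]
```

```bash
python3 -m jog '[{"dx":0,"dy":0,"dz":0.008,"ax":0,"ay":0,"az":0,"grip":-1},{"dx":0,"dy":0,"dz":0.014,"ax":0,"ay":0,"az":0,"grip":-1},{"dx":0,"dy":0,"dz":0.014,"ax":0,"ay":0,"az":0,"grip":-1}]'
python3 -c "
from h import *
print(inch())
p=np.array([30,115,66])
print(ch(p))"
```

```text
clock: 18.35
position: [0.429, 0.2056, 0.0577]
ee_rot: [0.001, 0.046, 0.999, 0.0]
contact_force: [-8.1, -3.0, 33.0]
width: 0.0001
gripper_force: 15.9
[-27.   20.1  57.7]
[0.49409086 0.29511841 0.066     ]
```

The lid is shut, holding 33 N at z 57.7 mm. Lifting off and going to the left side of the clamp.

```bash
python3 -m jog '[{"dx":0,"dy":0,"dz":-0.15,"ax":0,"ay":0,"az":0,"grip":-1},{"dx":0,"dy":0,"dz":-0.28,"ax":0,"ay":0,"az":0,"grip":-1},{"dx":0,"dy":0.2,"dz":-0.34,"ax":0,"ay":0,"az":0,"grip":-1},{"dx":0,"dy":0.35,"dz":-0.34,"ax":0,"ay":0,"az":0,"grip":-1},{"dx":0,"dy":0.5,"dz":-0.34,"ax":0,"ay":0,"az":0,"grip":-1}]'
python3 -m jog '[{"dx":0,"dy":0.09,"dz":0,"ax":0,"ay":0,"az":0,"grip":-1},{"dx":0,"dy":0.09,"dz":0,"ax":0,"ay":0,"az":0,"grip":-1},{"dx":0,"dy":0.09,"dz":0,"ax":0,"ay":0,"az":0,"grip":-1}]' |head -2
python3 -c "
from h import *
gc([-22,162,64])
for th in(1.57,1.3,1.,.75,.5,.25,0):
  u=np.array([-np.sin(th),-np.cos(th)]);b=np.array([-np.cos(th),np.sin(th)]);h=11*np.cos(th)+15*np.sin(th)
  print(th,(np.array([30,115])+52*u+(9+h)*b).round())
i,K,W=save('top','t8');cv2.imwrite('pics/t8c.png',cv2.resize(i[120:290,230:480],None,fx=3,fy=3)[:,:,::-1])"
```

```text
clock: 18.77
position: [0.4417, 0.3299, 0.1416]
ee_rot: [0.003, 0.047, 0.999, 0.002]
contact_force: [0.4, -0.1, -0.8]
width: 0.0002
gripper_force: 0.0
clock: 19.02
position: [0.442, 0.3516, 0.1387]
dxyz [-0.019 -0.019  0.299] axyz [ 0.     0.001 -0.002] TCP [0.442  0.3516 0.1387] F [-0.3 -1.1 -0.4] w 0.0003 t 19.02
chest [-26.8 166.7 138.7]
1.57 [-22. 139.]
1.3 [-27. 127.]
1.0 [-29. 110.]
0.75 [-25.  96.]
0.5 [-18.  82.]
0.25 [-6. 70.]
0 [10. 63.]
```

View pics/t8c.png

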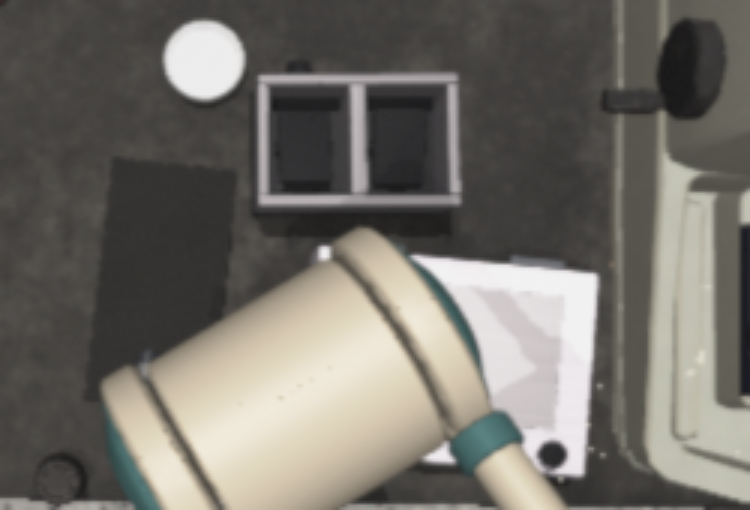

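The lid is shut flat. The supply box is now fully visible, with crop corners (257,74), (458,74), (461,208) and (255,208). Descending beside the clamp and sweeping it.

```bash
python3 -m jog '[{"dx":-0.01,"dy":-0.01,"dz":0.1,"ax":0,"ay":0,"az":0,"grip":-1},{"dx":-0.01,"dy":-0.01,"dz":0.2,"ax":0,"ay":0,"az":0,"grip":-1},{"dx":-0.01,"dy":-0.01,"dz":0.28,"ax":0,"ay":0,"az":0,"grip":-1},{"dx":-0.01,"dy":-0.01,"dz":0.285,"ax":0,"ay":0,"az":0,"grip":-1},{"dx":-0.01,"dy":-0.01,"dz":0.285,"ax":0,"ay":0,"az":0,"grip":-1}]'
python3 -c "
from h import *
gc([-22,139,64])"
```

```text
clock: 19.48
position: [0.4431, 0.346, 0.0665]
ee_rot: [-0.001, 0.047, 0.999, -0.001]
contact_force: [-0.4, 1.4, 0.8]
width: 0.0
gripper_force: 0.0
dxyz [-0.014 -0.089  0.01 ] axyz [-0.001 -0.001 -0.004] TCP [0.4431 0.346  0.0665] F [-0.4  1.4  0.8] w 0.0 t 19.48
chest [-25.3 161.2  66.5]
```

```bash
python3 -m jog '[{"dx":0,"dy":-0.09,"dz":0.012,"ax":0,"ay":0,"az":0,"grip":-1},{"dx":0.008,"dy":-0.14,"dz":0.012,"ax":0,"ay":0,"az":0,"grip":-1},{"dx":0.016,"dy":-0.21,"dz":0.012,"ax":0,"ay":0,"az":0,"grip":-1},{"dx":0,"dy":-0.27,"dz":0.012,"ax":0,"ay":0,"az":0,"grip":-1},{"dx":0,"dy":-0.27,"dz":0.012,"ax":0,"ay":0,"az":0,"grip":-1}]'
python3 -c "
from h import *
print(inch())"
```

```text
clock: 19.9
position: [0.4378, 0.2782, 0.0657]
ee_rot: [0.001, 0.047, 0.999, -0.0]
contact_force: [-1.0, -0.0, 0.3]
width: 0.0
gripper_force: 0.0
[-24.6  93.2  65.7]
```

```bash
python3 -m jog '[{"dx":-0.03,"dy":-0.045,"dz":0,"ax":0,"ay":0,"az":0,"grip":-1},{"dx":-0.08,"dy":-0.09,"dz":0,"ax":0,"ay":0,"az":0,"grip":-1},{"dx":-0.13,"dy":-0.12,"dz":0,"ax":0,"ay":0,"az":0,"grip":-1},{"dx":-0.15,"dy":-0.12,"dz":0,"ax":0,"ay":0,"az":0,"grip":-1},{"dx":-0.15,"dy":-0.12,"dz":0,"ax":0,"ay":0,"az":0,"grip":-1}]'
python3 -c "
from h import *
print(inch());i,K,W=save('wrist','w9')"
```

```text
clock: 20.32
position: [0.472, 0.2466, 0.0644]
ee_rot: [-0.001, 0.047, 0.999, -0.0]
contact_force: [-1.9, -0.8, 0.7]
width: -0.0003
gripper_force: 0.9
[12.3 64.7 64.4]
```

View pics/w9.png

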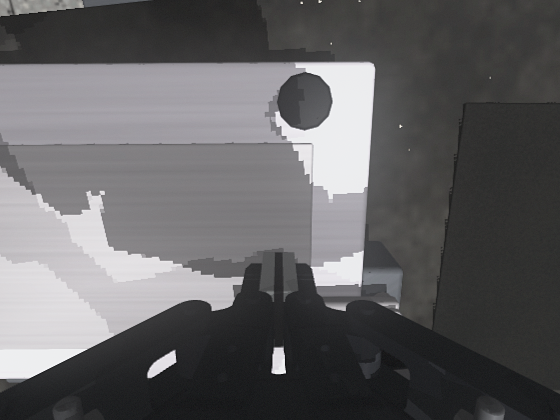

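The clamp arm now lies along row 300, behind the fingers. Pressing on until I feel the stop.

```bash
python3 -m jog '[{"dx":-0.01,"dy":0,"dz":0,"ax":0,"ay":0,"az":0,"grip":-1},{"dx":-0.02,"dy":0,"dz":0,"ax":0,"ay":0,"az":0,"grip":-1},{"dx":-0.02,"dy":0,"dz":0,"ax":0,"ay":0,"az":0,"grip":-1}]'
python3 -m jog '[{"dx":-0.01,"dy":0,"dz":0,"ax":0,"ay":0,"az":0,"grip":-1},{"dx":-0.02,"dy":0,"dz":0,"ax":0,"ay":0,"az":0,"grip":-1},{"dx":-0.02,"dy":0,"dz":0,"ax":0,"ay":0,"az":0,"grip":-1}]'
python3 -c "
from h import *
print(inch())"
```

```text
clock: 20.62
position: [0.4723, 0.2469, 0.0639]
ee_rot: [-0.005, 0.047, 0.999, -0.001]
contact_force: [-10.6, 0.1, 7.5]
width: -0.0001
gripper_force: 5.1
clock: 20.87
position: [0.4725, 0.2468, 0.0638]
ee_rot: [-0.009, 0.047, 0.999, -0.001]
contact_force: [-18.7, 2.8, 14.5]
width: 0.0001
gripper_force: 9.6
[12.8 65.  63.8]
```

```bash
python3 -m jog '[{"dx":0.06,"dy":0,"dz":0,"ax":0,"ay":0,"az":0,"grip":-1},{"dx":0.09,"dy":0,"dz":-0.02,"ax":0,"ay":0,"az":0,"grip":-1},{"dx":0.09,"dy":0,"dz":-0.2,"ax":0,"ay":0,"az":0,"grip":-1},{"dx":0.09,"dy":0,"dz":-0.36,"ax":0,"ay":0,"az":0,"grip":-1},{"dx":0.09,"dy":0,"dz":-0.5,"ax":0,"ay":0,"az":0,"grip":-1}]'
python3 -c "
from h import *
i,K,W=load('t8')
s=onz(K,W,[[230+x/3,120+y/3] for x,y in((257,74),(458,74),(461,208),(255,208))],.068)[:,:2]
print(s.round(4).tolist(),s.mean(0)); v=(s[0]+s[3]-s[1]-s[2]);yaw=np.arctan2(-v[0],v[1]);print(yaw)
c=s.mean(0);Rm=np.array([[np.cos(yaw),-np.sin(yaw)],[np.sin(yaw),np.cos(yaw)]])
for y in(.0365,-.0365): print(c+Rm@[.022,y])
P=c+Rm@[.022,.0365]
go([*P,.12],yaw+np.pi/2)"
```

```text
clock: 21.28
position: [0.4604, 0.249, 0.1917]
ee_rot: [0.001, 0.046, 0.999, 0.0]
contact_force: [0.9, 0.2, 1.0]
width: 0.0001
gripper_force: 0.0
[[0.6651, 0.3291], [0.6669, 0.1786], [0.5659, 0.1771], [0.564, 0.33]] [0.61546052 0.25369468]
0.01195614802815566
[0.63702256 0.2904551 ]
[0.63789534 0.21746032]
dxyz [-0.687  0.23   0.289] axyz [ 0.001  0.002 -0.066] TCP [0.4604 0.249  0.1917] F [0.9 0.2 1. ] w 0.0001 t 21.28
```

```bash
python3 -m jog '[{"dx":-0.687,"dy":0.23,"dz":0,"ax":0,"ay":0,"az":-0.066,"grip":-1},{"dx":-0.687,"dy":0.23,"dz":0,"ax":0,"ay":0,"az":-0.066,"grip":-1},{"dx":-0.687,"dy":0.23,"dz":0,"ax":0,"ay":0,"az":-0.066,"grip":-1},{"dx":-0.687,"dy":0.23,"dz":0,"ax":0,"ay":0,"az":-0.066,"grip":-1},{"dx":-0.687,"dy":0.23,"dz":0,"ax":0,"ay":0,"az":-0.066,"grip":-1}]' |head -2
python3 -m jog '[{"dx":0,"dy":0,"dz":0.1,"ax":0,"ay":0,"az":0,"grip":-1},{"dx":0,"dy":0,"dz":0.2,"ax":0,"ay":0,"az":0,"grip":-1},{"dx":0,"dy":0,"dz":0.3,"ax":0,"ay":0,"az":0,"grip":-1},{"dx":0,"dy":0,"dz":0.3,"ax":0,"ay":0,"az":0,"grip":-1}]' |head -2
python3 -m jog '[{"dx":0,"dy":0,"dz":0,"ax":0,"ay":0,"az":0,"grip":-1}]' |head -2
python3 -c "
from h import *
go([.637,.2904,.055],.012+1.5708)
save('top','t10');i,K,W=save('wrist','w10')"
```

```text
clock: 21.7
position: [0.6426, 0.2911, 0.1891]
clock: 22.03
position: [0.6334, 0.289, 0.1087]
clock: 22.12
position: [0.6356, 0.2898, 0.1131]
dxyz [-0.006  0.003  0.232] axyz [-0.001 -0.001 -0.   ] TCP [0.6356 0.2898 0.1131] F [ 0.3  0.5 -0. ] w 0.0 t 22.12
```

View pics/w10.png

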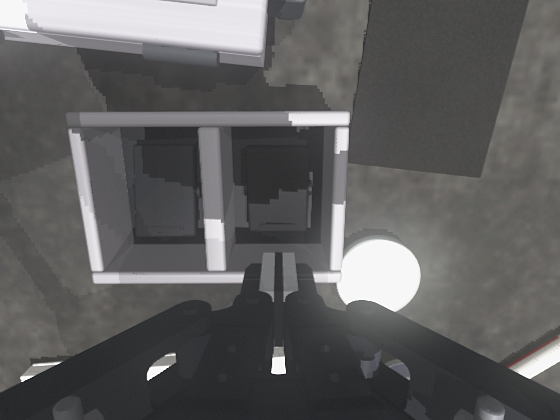

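The wrist view has the fingertips over the far part of the left well (px 278,260). Descending to feel.

```bash
python3 -m jog '[{"dx":-0.005,"dy":0.002,"dz":0.08,"ax":0,"ay":0,"az":0,"grip":-1},{"dx":-0.005,"dy":0.002,"dz":0.16,"ax":0,"ay":0,"az":0,"grip":-1},{"dx":-0.005,"dy":0.002,"dz":0.21,"ax":0,"ay":0,"az":0,"grip":-1},{"dx":-0.005,"dy":0.002,"dz":0.21,"ax":0,"ay":0,"az":0,"grip":-1},{"dx":-0.005,"dy":0.002,"dz":0.21,"ax":0,"ay":0,"az":0,"grip":-1}]' 
python3 -m jog '[{"dx":0,"dy":0,"dz":0.02,"ax":0,"ay":0,"az":0,"grip":-1},{"dx":0,"dy":0,"dz":0.025,"ax":0,"ay":0,"az":0,"grip":-1},{"dx":0,"dy":0,"dz":0.025,"ax":0,"ay":0,"az":0,"grip":-1}]' |head -4
python3 -m jog '[{"dx":0,"dy":0,"dz":0.008,"ax":0,"ay":0,"az":0,"grip":-1},{"dx":0,"dy":0,"dz":0.008,"ax":0,"ay":0,"az":0,"grip":-1}]' |head -4
python3 -m jog '[{"dx":0,"dy":0,"dz":0.008,"ax":0,"ay":0,"az":0,"grip":-1},{"dx":0,"dy":0,"dz":0.008,"ax":0,"ay":0,"az":0,"grip":-1}]' |head -4
python3 -m jog '[{"dx":0,"dy":0,"dz":0.008,"ax":0,"ay":0,"az":0,"grip":-1},{"dx":0,"dy":0,"dz":0.008,"ax":0,"ay":0,"az":0,"grip":-1}]' |head -4
python3 -c "
from h import *
go([.637,.2904,.040])"
```

```text
clock: 22.63
position: [0.6375, 0.2904, 0.0624]
ee_rot: [0.0, -0.006, 1.0, 0.0]
contact_force: [-0.4, 1.1, -0.3]
width: 0.0
gripper_force: 0.0
clock: 22.88
position: [0.6375, 0.2903, 0.056]
ee_rot: [0.0, -0.006, 1.0, 0.0]
contact_force: [-0.2, -0.3, -0.0]
clock: 23.05
position: [0.6373, 0.2902, 0.0535]
ee_rot: [0.0, -0.006, 1.0, 0.0]
contact_force: [0.2, -0.3, -0.7]
clock: 23.22
position: [0.637, 0.2901, 0.0511]
ee_rot: [-0.0, -0.006, 1.0, -0.0]
contact_force: [-0.4, -0.6, -0.9]
clock: 23.38
position: [0.6369, 0.2901, 0.049]
ee_rot: [-0.0, -0.006, 1.0, -0.0]
contact_force: [-0.6, 0.5, 0.2]
dxyz [-0.     0.001  0.036] TCP [0.6369 0.2901 0.049 ] F [-0.6  0.5  0.2] w -0.0002 t 23.38
```

```bash
python3 -m jog '[{"dx":0,"dy":0,"dz":0.006,"ax":0,"ay":0,"az":0,"grip":-1},{"dx":0,"dy":0,"dz":0.006,"ax":0,"ay":0,"az":0,"grip":-1}]' |grep -E "pos|cont"
python3 -m jog '[{"dx":0,"dy":0,"dz":0.006,"ax":0,"ay":0,"az":0,"grip":-1},{"dx":0,"dy":0,"dz":0.006,"ax":0,"ay":0,"az":0,"grip":-1}]' |grep -E "pos|cont"
python3 -m jog '[{"dx":0,"dy":0,"dz":0.006,"ax":0,"ay":0,"az":0,"grip":-1},{"dx":0,"dy":0,"dz":0.006,"ax":0,"ay":0,"az":0,"grip":-1}]' |grep -E "pos|cont"
python3 -m jog '[{"dx":0,"dy":0,"dz":0.006,"ax":0,"ay":0,"az":0,"grip":-1},{"dx":0,"dy":0,"dz":0.006,"ax":0,"ay":0,"az":0,"grip":-1}]' |grep -E "pos|cont"
```

```text
position: [0.637, 0.2902, 0.0476]
contact_force: [-0.8, -0.1, 0.5]
position: [0.637, 0.2902, 0.0461]
contact_force: [-0.2, 0.0, 0.1]
position: [0.637, 0.2902, 0.0446]
contact_force: [0.6, 0.2, 0.3]
position: [0.637, 0.2902, 0.0431]
contact_force: [-0.5, -0.1, -0.5]
```

```bash
python3 -m jog '[{"dx":0,"dy":0,"dz":0.006,"ax":0,"ay":0,"az":0,"grip":-1},{"dx":0,"dy":0,"dz":0.006,"ax":0,"ay":0,"az":0,"grip":-1}]' |grep -E "pos|cont"
python3 -m jog '[{"dx":0,"dy":0,"dz":0.006,"ax":0,"ay":0,"az":0,"grip":-1},{"dx":0,"dy":0,"dz":0.006,"ax":0,"ay":0,"az":0,"grip":-1}]' |grep -E "pos|cont"
python3 -m jog '[{"dx":0,"dy":0,"dz":0.006,"ax":0,"ay":0,"az":0,"grip":-1},{"dx":0,"dy":0,"dz":0.006,"ax":0,"ay":0,"az":0,"grip":-1}]' |grep -E "pos|cont"
python3 -m jog '[{"dx":0,"dy":0,"dz":0.006,"ax":0,"ay":0,"az":0,"grip":-1},{"dx":0,"dy":0,"dz":0.006,"ax":0,"ay":0,"az":0,"grip":-1}]' |grep -E "pos|cont"
```

```text
position: [0.637, 0.2902, 0.0416]
contact_force: [-0.3, -0.3, 0.6]
position: [0.637, 0.2901, 0.0401]
contact_force: [0.3, -0.0, 0.2]
position: [0.637, 0.2901, 0.0386]
contact_force: [0.7, 0.5, -0.3]
position: [0.637, 0.2902, 0.0371]
contact_force: [-0.0, -0.1, 0.3]
```

```bash
python3 -m jog '[{"dx":0,"dy":0,"dz":0.004,"ax":0,"ay":0,"az":0,"grip":-1},{"dx":0,"dy":0,"dz":0.004,"ax":0,"ay":0,"az":0,"grip":-1}]' |grep -E "pos|cont"
python3 -m jog '[{"dx":0,"dy":0,"dz":0.004,"ax":0,"ay":0,"az":0,"grip":-1},{"dx":0,"dy":0,"dz":0.004,"ax":0,"ay":0,"az":0,"grip":-1}]' |grep -E "pos|cont"
python3 -m jog '[{"dx":0,"dy":0,"dz":0.004,"ax":0,"ay":0,"az":0,"grip":-1},{"dx":0,"dy":0,"dz":0.004,"ax":0,"ay":0,"az":0,"grip":-1}]' |grep -E "pos|cont"
```

```text
position: [0.637, 0.2902, 0.0362]
contact_force: [0.1, 0.5, -1.4]
position: [0.6373, 0.2903, 0.0356]
contact_force: [-0.7, -0.3, 0.3]
position: [0.6373, 0.2903, 0.0354]
contact_force: [-0.8, -0.3, 3.6]
```

Left: nothing at 43 mm, firm contact at 35.5 mm, so it is already on. On to the right switch.

```bash
python3 -m jog '[{"dx":0,"dy":0,"dz":-0.15,"ax":0,"ay":0,"az":0,"grip":-1},{"dx":0,"dy":0,"dz":-0.25,"ax":0,"ay":0,"az":0,"grip":-1},{"dx":0,"dy":0,"dz":-0.25,"ax":0,"ay":0,"az":0,"grip":-1}]' |grep -E "pos|cont"
python3 -m jog '[{"dx":0,"dy":-0.15,"dz":0,"ax":0,"ay":0,"az":0,"grip":-1},{"dx":0,"dy":-0.29,"dz":0,"ax":0,"ay":0,"az":0,"grip":-1},{"dx":0,"dy":-0.29,"dz":0,"ax":0,"ay":0,"az":0,"grip":-1},{"dx":0,"dy":-0.29,"dz":0,"ax":0,"ay":0,"az":0,"grip":-1}]' |grep -E "pos|cont"
python3 -c "
from h import *
go([.6379,.2175,.050],.012+1.5708)"
```

```text
position: [0.6408, 0.2915, 0.103]
contact_force: [1.1, 0.3, 1.2]
position: [0.6378, 0.216, 0.0965]
contact_force: [-0.5, 0.3, 0.5]
dxyz [-0.     0.006  0.186] axyz [-0.    -0.    -0.002] TCP [0.6378 0.216  0.0965] F [-0.5  0.3  0.5] w 0.0001 t 25.8
```

```bash
python3 -m jog '[{"dx":0,"dy":0.005,"dz":0.08,"ax":0,"ay":0,"az":0,"grip":-1},{"dx":0,"dy":0.005,"dz":0.15,"ax":0,"ay":0,"az":0,"grip":-1},{"dx":0,"dy":0.005,"dz":0.165,"ax":0,"ay":0,"az":0,"grip":-1},{"dx":0,"dy":0.005,"dz":0.165,"ax":0,"ay":0,"az":0,"grip":-1},{"dx":0,"dy":0.005,"dz":0.165,"ax":0,"ay":0,"az":0,"grip":-1}]' |grep -E "pos|cont"
python3 -m jog '[{"dx":0,"dy":0,"dz":0.01,"ax":0,"ay":0,"az":0,"grip":-1},{"dx":0,"dy":0,"dz":0.01,"ax":0,"ay":0,"az":0,"grip":-1}]' |grep -E "pos|cont"
python3 -m jog '[{"dx":0,"dy":0,"dz":0.006,"ax":0,"ay":0,"az":0,"grip":-1},{"dx":0,"dy":0,"dz":0.006,"ax":0,"ay":0,"az":0,"grip":-1}]' |grep -E "pos|cont"
python3 -m jog '[{"dx":0,"dy":0,"dz":0.006,"ax":0,"ay":0,"az":0,"grip":-1},{"dx":0,"dy":0,"dz":0.006,"ax":0,"ay":0,"az":0,"grip":-1}]' |grep -E "pos|cont"
python3 -m jog '[{"dx":0,"dy":0,"dz":0.006,"ax":0,"ay":0,"az":0,"grip":-1},{"dx":0,"dy":0,"dz":0.006,"ax":0,"ay":0,"az":0,"grip":-1}]' |grep -E "pos|cont"
python3 -m jog '[{"dx":0,"dy":0,"dz":0.006,"ax":0,"ay":0,"az":0,"grip":-1},{"dx":0,"dy":0,"dz":0.006,"ax":0,"ay":0,"az":0,"grip":-1}]' |grep -E "pos|cont"
```

```text
position: [0.6381, 0.2198, 0.0556]
contact_force: [-0.5, 0.1, 0.7]
position: [0.6385, 0.2195, 0.0538]
contact_force: [-0.5, -0.7, 0.2]
position: [0.6382, 0.2191, 0.052]
contact_force: [0.1, 0.8, 0.8]
position: [0.6379, 0.2189, 0.0501]
contact_force: [0.2, 0.3, -0.3]
position: [0.6378, 0.2189, 0.0484]
contact_force: [0.7, -0.1, -0.5]
position: [0.6378, 0.2189, 0.0468]
contact_force: [-0.2, -0.6, -0.2]
```

```bash
python3 -m jog '[{"dx":0,"dy":-0.005,"dz":0.006,"ax":0,"ay":0,"az":0,"grip":-1},{"dx":0,"dy":-0.005,"dz":0.006,"ax":0,"ay":0,"az":0,"grip":-1}]' |grep -E "pos|cont"
python3 -m jog '[{"dx":0,"dy":0,"dz":0.006,"ax":0,"ay":0,"az":0,"grip":-1},{"dx":0,"dy":0,"dz":0.006,"ax":0,"ay":0,"az":0,"grip":-1}]' |grep -E "pos|cont"
python3 -m jog '[{"dx":0,"dy":0,"dz":0.006,"ax":0,"ay":0,"az":0,"grip":-1},{"dx":0,"dy":0,"dz":0.006,"ax":0,"ay":0,"az":0,"grip":-1}]' |grep -E "pos|cont"
python3 -m jog '[{"dx":0,"dy":0,"dz":0.006,"ax":0,"ay":0,"az":0,"grip":-1},{"dx":0,"dy":0,"dz":0.006,"ax":0,"ay":0,"az":0,"grip":-1}]' |grep -E "pos|cont"
python3 -m jog '[{"dx":0,"dy":0,"dz":0.006,"ax":0,"ay":0,"az":0,"grip":-1},{"dx":0,"dy":0,"dz":0.006,"ax":0,"ay":0,"az":0,"grip":-1}]' |grep -E "pos|cont"
python3 -m jog '[{"dx":0,"dy":0,"dz":0.006,"ax":0,"ay":0,"az":0,"grip":-1},{"dx":0,"dy":0,"dz":0.006,"ax":0,"ay":0,"az":0,"grip":-1}]' |grep -E "pos|cont"
```

```text
position: [0.6378, 0.2174, 0.0453]
contact_force: [0.1, 0.1, 0.9]
position: [0.6382, 0.2177, 0.0442]
contact_force: [-0.8, -0.1, 2.0]
position: [0.6385, 0.2177, 0.0428]
contact_force: [0.9, 0.2, 2.3]
position: [0.6382, 0.2177, 0.041]
contact_force: [1.4, -0.1, 2.4]
position: [0.6376, 0.2177, 0.0391]
contact_force: [-0.7, 0.7, 0.2]
position: [0.6374, 0.2177, 0.0375]
contact_force: [0.5, -0.1, 0.1]
```

Right: contact at 45 mm, it yielded near 2.4 N and snapped away, so it was off and is now on. I'll follow it down to a firm touch, then withdraw and check.

```bash
python3 -m jog '[{"dx":0,"dy":0,"dz":0.006,"ax":0,"ay":0,"az":0,"grip":-1},{"dx":0,"dy":0,"dz":0.006,"ax":0,"ay":0,"az":0,"grip":-1}]' |grep -E "pos|cont"
python3 -m jog '[{"dx":0,"dy":0,"dz":0.006,"ax":0,"ay":0,"az":0,"grip":-1},{"dx":0,"dy":0,"dz":0.006,"ax":0,"ay":0,"az":0,"grip":-1}]' |grep -E "pos|cont"
python3 -m jog '[{"dx":0,"dy":0,"dz":0.004,"ax":0,"ay":0,"az":0,"grip":-1},{"dx":0,"dy":0,"dz":0.004,"ax":0,"ay":0,"az":0,"grip":-1}]' |grep -E "pos|cont"
python3 -m jog '[{"dx":0,"dy":0,"dz":-0.15,"ax":0,"ay":0,"az":0,"grip":-1},{"dx":0,"dy":0,"dz":-0.3,"ax":0,"ay":0,"az":0,"grip":-1},{"dx":0,"dy":0,"dz":-0.45,"ax":0,"ay":0,"az":0,"grip":-1},{"dx":0,"dy":0,"dz":-0.6,"ax":0,"ay":0,"az":0,"grip":-1},{"dx":0,"dy":0,"dz":-0.8,"ax":0,"ay":0,"az":0,"grip":-1}]' |grep -E "pos|cont"
python3 -m jog '[{"dx":0,"dy":0.15,"dz":-0.3,"ax":0,"ay":0,"az":0,"grip":-1},{"dx":0,"dy":0.3,"dz":-0.4,"ax":0,"ay":0,"az":0,"grip":-1},{"dx":0,"dy":0.45,"dz":-0.4,"ax":0,"ay":0,"az":0,"grip":-1},{"dx":0,"dy":0.6,"dz":-0.4,"ax":0,"ay":0,"az":0,"grip":-1},{"dx":0,"dy":0.7,"dz":-0.4,"ax":0,"ay":0,"az":0,"grip":-1}]' |grep -E "pos|cont"
python3 -c "
from h import *
i,K,W=save('top','t12');j,_,_=save('wrist','w12')
a=cv2.resize(i[120:290,280:460],(560,529));b=j
cv2.imwrite('pics/f.png',cv2.resize(np.hstack([a[:420*529//529],cv2.resize(b,(560,529))]),(800,378))[:,:,::-1])"
```

```text
position: [0.6375, 0.2177, 0.036]
contact_force: [-0.1, 0.8, -0.4]
position: [0.6377, 0.2177, 0.0356]
contact_force: [-1.4, 0.6, 2.0]
position: [0.6377, 0.2177, 0.0354]
contact_force: [-2.4, -1.0, 7.4]
position: [0.6372, 0.2176, 0.2265]
contact_force: [0.6, 0.1, 0.3]
position: [0.6367, 0.3853, 0.328]
contact_force: [1.2, 0.3, 0.6]Traceback (most recent call last):
  File "<string>", line 5, in <module>
    cv2.imwrite('pics/f.png',cv2.resize(np.hstack([a[:420*529//529],cv2.resize(b,(560,529))]),(800,378))[:,:,::-1])
                                        ~~~~~~~~~^^^^^^^^^^^^^^^^^^^^^^^^^^^^^^^^^^^^^^^^^^^^
    return _nx.concatenate(arrs, 1, dtype=dtype, casting=casting)
           ~~~~~~~~~~~~~~~^^^^^^^^^^^^^^^^^^^^^^^^^^^^^^^^^^^^^^^
ValueError: all the input array dimensions except for the concatenation axis must match exactly, but along dimension 0, the array at index 0 has size 420 and the array at index 1 has size 529
```

View pics/t12.png

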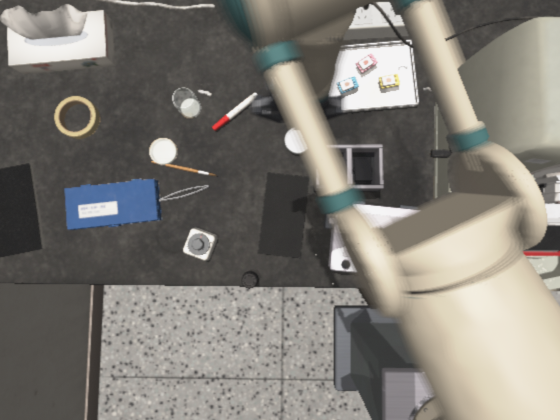

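The lid is shut at px (345,245), the mat is empty, and the bystanders are where they were. The arm covers the clamp in this view, but its stop was felt at 18 N at the expected place. Handing in.

```bash
python3 -c "
from rig import manip
print(manip.sign_off())"
```

```text
the job is handed in; nothing more can be done
None
```

I put both cartons (only two were present) flat in the chest, shut the lid and swung the clamp to its stop, which I felt but could not see in the last picture; the left switch was already on and I pressed the right one on.

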